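# Make up a desk kit and a mailing kit

### The job

Make up two kits in the wooden trays on the desk, one thing to a bay: the desk kit in the long three-bay tray is the stapler, the glue stick and the tall ink carton (any order); the mailing kit in the short two-bay tray is the tape roll and the rubber stamp (either order). Everything stands flat on its bay's floor, the same way up as it was found. Leave the squat ink carton and the steel-lidded glass jar where they are.

Things in the scene. Friction and masses are not known exactly. Their poses are not given: they have to be found in the camera images.
- long_tray: Long shallow wooden tray of three bays in a row, fixed to the desk. 268 mm long along its y. Outer depth 104 mm along its x, floor 4 mm thick, outer walls and dividers 4 mm thick and 12 mm high (measured from the desk). Each bay is 96 mm (x) by 84 mm (y) inside. Origin at the tray's centre on its underside (desk level), z up, y along the row of bays; bay centres at x = 0, y = -88, 0 and +88 mm.
- short_tray: Short shallow wooden tray of two bays side by side, fixed to the desk. 180 mm long along its y. Outer depth 104 mm along its x, floor 4 mm thick, outer walls and dividers 4 mm thick and 12 mm high (measured from the desk). Each bay is 96 mm (x) by 84 mm (y) inside. Origin at the tray's centre on its underside (desk level), z up, y along the row of bays; bay centres at x = 0, y = -44 and +44 mm.
- stapler_mid (a point): Mini stapler, black with a bright steel magazine, on its base: 26 mm wide (its x) by 64 mm long (its y) by 42 mm high (z up), 0.11 kg. The point is its centre, 21 mm above its underside. Grip it across its 26 mm width; the base (lowest 6 mm) and the arm (top 14 mm) have the full width, between them it is narrower. Stands loose on the desk.
- glue_mid (a point): Glue stick standing upright: white cylinder with grey foot and cap, 30 mm diameter (28 mm at the white part), 80 mm high, 0.04 kg. The point is on its axis, half-way up, 40 mm above its underside; z up. Stands loose on the desk.
- tall_carton_mid (a point): Tall ink carton standing upright: white box with a red band, 36 mm (its x) by 50 mm (its y) by 74 mm high (z up), 0.08 kg. The point is its centre, 37 mm above its underside. Stands loose on the desk.
- roll_mid (a point): Roll of brown tape lying flat: ring of 46 mm outer diameter, 27 mm hole, 25 mm high, 0.04 kg. The point is on its axis, half-way up, 12.5 mm above its underside; z up. Stands loose on the desk.
- stamp_mid (a point): Wooden rubber stamp standing on its foot, 64 mm high, 0.06 kg: foot 30 mm (its x) by 46 mm (its y) by 16 mm high, and above it a round turned handle, narrow (16 mm) at 30 mm above the underside and widening to a knob 26 to 28 mm in diameter between 40 and 52 mm above the underside (8 to 20 mm above this point), where it is gripped. The point is on its axis, half-way up, 32 mm above its underside; z up. Stands loose on the desk.
- squat_carton_mid (a point): Squat ink carton lying flat among the stock, not to be moved: white box with a red band, 48 mm (its x) by 62 mm (its y) by 28 mm high, 0.15 kg, loose. The point is its centre, 14 mm above the desk.
- jar_mid (a point): Small glass jar with a bright steel lid among the stock, not to be moved: 48 mm diameter, 55 mm high, 0.16 kg, loose. The point is its centre, 27.5 mm above the desk.
Mind the look-alikes: they are no part of the job. Leave any green or pink look-alike of the part that bears tall_carton_mid alone.

How it is judged:
By the outcome, as a careful person would: the job done as asked, in the order asked, and still so for the second after the job is handed in, with the robot touching nothing.
It also fails if it takes over 128 s, if anything falls off the work surface, if the arm or the gripper's body presses on something with over 40 N, if the wrist force passes 120 N, or if a joint passes its speed limit or range.

### The arm

A 6-joint arm with a two-finger parallel gripper is mounted at the origin on the work surface. World frame = base frame: x ahead of the robot, y to its left, z up, the work surface at z = 0. Lengths are in m, angles in rad, forces in N, time in s.
With the tool pointing down it reaches from about 0.325 to 0.775 m from the base axis. Payload 5.5 kg.
Tool frame: the origin (TCP) lies on the centre line of the jaws, within the pads' length; the fingertips stand 17 mm ahead of it and the grasp point (between the pads) lies 2 mm behind it; x points along the fingers, z is the direction in which the jaws open and shut, and the axes are right-handed (so a half turn about x gives the same grasp; the last joint's range is limited). The gripper opens to 85 mm and grips with 20 to 120 N. Pads are 22 mm wide; open, the fingers measure 114 mm over their backs; the gripper's body (76 mm by 85 mm) begins 54 mm behind the grasp point. The pads swing forward as they close: fully open they stand 13 mm farther back than shut.
Start: joints at [1.231, 0.091, 1.231, -0, 1.82, -0.057], TCP at [0.167, 0.576, 0.213] pointing down, gripper open.
Joint ranges: [-2.87, 2.87], [-0.86, 2.18], [0.17, 2.46], [-1.51, 4.65], [0.06, 2.69], [-2.65, 2.65]. Speed limits (rad/s): [2.57, 2.57, 3.01, 3.14, 3.14, 3.14].

### API

Orientations are given as a rotation vector (axis times angle).
In Python, from rig import telemetry, vision, ticket gives the robot as it stands. The module is installed in compiled form; this text tells all that it offers.
- The arm moves only by the tool step_arm, never from a script. Its arguments are lists of equal length, an entry for each row: "xyz": the shift along the world's x, y, z each as a share of 500 mm, from -1 to 1, a list of three; "dr": the turn, a rotation vector about the world's x, y, z each as a share of 180 degrees, from -1 to 1, a list of three; "jaw": the opening, from 0 (shut) to 1 (fully open). In form: {"xyz": [[x, y, z], ...], "dr": [[wx, wy, wz], ...], "jaw": [jaw, ...]}. A call has 1 to 10 rows; each row is the pose to reach, as a shift and turn from the pose measured when the call began, turning the shorter way round; what a row does not reach only later rows make up. A row lasts 1/10 s, in which the tool goes at most 50 mm and 8.59 degrees, less where a joint would pass 70% of its speed; a pose out of reach is approached as far as the arm can. A call with a number of a shift or a turn outside -1 to 1 is refused whole. A call with a gripper value outside its range is refused whole. The fingers move at their own pace and stop on an object; "squeeze" is the grip in N (left out, the last holds). Time passes only in rows, so rows that repeat a pose let the fingers close. It gives the time, the measured TCP pose, the force and the opening at its end, in the units of the state.
- telemetry.get_obs(): the state, without advancing time (a new reading comes with each control period).
- vision.get_image(name): name is "scene" or "top" or "wrist"; returns a dict with "frame" (400x640x3 uint8, red, green, blue), "depth" (400x640 float32, m along the optical axis (not along the pixel's ray), 0 where there is no reading), "mtx" (3x3 intrinsics, pixels), "k1" (the pictures are not rectified: a ray, as slopes to the right and down, at radius r is drawn at 1 + k1 r^2 times it, then the intrinsics apply), "R" (3x3) and "t" (3): a world point X has camera coordinates R X + t; the wrist camera has in their place "tool_from_camera" (4x4, takes a point from camera to tool coordinates, whose origin is the TCP and whose axes are the tool frame's). Camera axes: x right, y down, z forward; pixel columns grow to the right and rows downward; lengths in m; the calibration is good to about 2 mm. A picture is of the moment at which its call begins: read the wrist's pose just before it.
- ticket.hand_in(): hands the job in, once; it reports no verdict.
Trained networks look in the newest picture that a camera, given by its name, has taken for a name from the list of things; names that differ only in an ending like _2 or _b are one class to them, and where a whole thing is asked for, a point or a joint stands for the part that bears it (a point fixed in the world has none). Each returns a list of dicts, best first, with "conf" (0 to 1); they miss things now and then, are a little off and sometimes report something else, mostly with a low value. They report only what shows in the picture. A call takes as long as a camera call. They do not tell look-alikes from the thing itself.
- vision.boxes_of(camera, label): "centre" ([column, row] in pixels, amid what is visible of it).
The state is a dict: "t": time; "q": joint angles; "joint_velocities": joint speeds; "joint_torque": joint torques, N m; "position": TCP position; "eef_rot": TCP orientation; "force": force on the tool from outside, world axes, zero at the start; "torque": the same for the moment, N m; "gripper_width": opening from 0.0 (shut) to 1.0 (fully open).
Only numpy, scipy, OpenCV 4.12 (cv2) and the standard library are available. Lean on these libraries where they do the work, as an engineer would, in place of code of your own. Each camera call takes 0.05 s, during which the arm holds its last target.

## Working session

There is one attempt and no reset: what is moved stays moved. The work goes in short steps, Python scripts to look and compute and a tool call to move; the robot and the scene stay as the last step left them, time stands still between calls to the robot, and variables do not carry over. Pictures are saved under pics/ and viewed, and the job is handed in when it is done.

Besides the shell and the picture viewer there is one more tool, called as name(argument=value, ...) on one line, values as JSON. step_arm: Moves the arm, as the interface text tells. Shift numbers are shares of 500 mm and turn numbers shares of 180 degrees, none past 1 either way. Its arguments: {"type":"object","properties":{"xyz":{"type":"array"},"dr":{"type":"array"},"jaw":{"type":"array"},"squeeze":{"type":"number"}},"required":["xyz","dr","jaw"]}

```bash
mkdir -p pics
cat > h.py <<'E'
import numpy as np, cv2
from rig import telemetry, vision, ticket
from scipy.spatial.transform import Rotation as Ro
def save(im,n): cv2.imwrite('pics/'+n,im['frame'][:,:,::-1])
def pose():
    o=telemetry.get_obs(); T=np.eye(4); T[:3,:3]=Ro.from_rotvec(o['eef_rot']).as_matrix(); T[:3,3]=o['position']; return o,T
def cam(name):
    o,T=pose() if name=='wrist' else (None,None)
    im=vision.get_image(name)
    if name=='wrist': im['W']=T@np.array(im['tool_from_camera'])
    else:
        W=np.eye(4); R=np.array(im['R']); W[:3,:3]=R.T; W[:3,3]=-R.T@np.array(im['t']); im['W']=W
    return im
def rays(im,px):
    px=np.array(px,float).reshape(-1,1,2)
    k=np.array([im['k1'],0,0,0,0.])
    return cv2.undistortPoints(px,np.array(im['mtx']),k).reshape(-1,2)
def at_z(im,px,z):
    r=rays(im,px); d=np.c_[r,np.ones(len(r))]@im['W'][:3,:3].T; c=im['W'][:3,3]
    return c+d*((z-c[2])/d[:,2])[:,None]
def cloud(im):
    h,w=im['depth'].shape; v,u=np.mgrid[:h,:w]
    r=rays(im,np.c_[u.ravel(),v.ravel()]); d=im['depth'].ravel()[:,None]
    p=np.c_[r*d,d]@im['W'][:3,:3].T+im['W'][:3,3]; p[d[:,0]==0]=np.nan
    return p.reshape(h,w,3)
E
python3 - <<'E'
from h import *
o,T=pose(); print(o); print(T)
names=['long_tray','short_tray','stapler_mid','glue_mid','tall_carton_mid','roll_mid','stamp_mid','squat_carton_mid','jar_mid']
for c in ['top','scene']:
    im=cam(c); save(im,c+'0.png'); np.savez(c+'0.npz',P=cloud(im),frame=im['frame'])
    print(c,im['W'].round(3).tolist(),im['k1'])
    P=cloud(im)
    for n in names:
        for b in vision.boxes_of(c,n)[:4]:
            u,v=b['centre']; print(n,round(b['conf'],2),int(u),int(v),P[int(v),int(u)].round(3))
E
```

```text
{'t': 0.0, 'q': array([ 1.23133766e+00,  9.18792462e-02,  1.23192073e+00,  4.13242241e-06,
        1.81981142e+00, -5.67155031e-02]), 'joint_velocities': array([-0.00076204, -0.00149521, -0.0005389 , -0.0001605 ,  0.00088169,
        0.00107935]), 'joint_torque': array([ 1.22422061e-03, -4.58737350e+01, -4.18019092e+01, -6.35299352e-05,
        1.14087612e-02,  4.92466697e-06]), 'position': array([0.16729288, 0.57585939, 0.21171904]), 'eef_rot': array([-0.99960928,  1.33151694,  0.99775419]), 'force': array([0.79409966, 0.21097207, 0.81252939]), 'torque': array([-0.01032281, -0.02841945,  0.02178513]), 'gripper_width': 0.9991301396204872}
[[-6.75970247e-04 -9.60293979e-01  2.78989278e-01  1.67292877e-01]
 [-1.90220845e-03  2.78990072e-01  9.60292102e-01  5.75859391e-01]
 [-9.99997962e-01  1.18433126e-04 -2.01526831e-03  2.11719036e-01]
 [ 0.00000000e+00  0.00000000e+00  0.00000000e+00  1.00000000e+00]]
top [[-0.015, -0.982, 0.189, 0.255], [-1.0, 0.015, -0.003, 0.058], [-0.0, -0.189, -0.982, 1.083], [0.0, 0.0, 0.0, 1.0]] -0.05513645924119006
long_tray 0.89 275 136 [0.619 0.18  0.003]

[... 684 characters left out ...]
7728707
long_tray 0.8 389 231 [0.617 0.166 0.004]
long_tray 0.6 397 149 [0.42  0.331 0.063]
short_tray 0.58 249 287 [ 0.611 -0.183  0.006]
stapler_mid 0.6 240 224 [ 0.462 -0.135  0.041]
glue_mid 0.71 247 286 [ 0.607 -0.185  0.006]
glue_mid 0.63 332 188 [0.463 0.105 0.05 ]
tall_carton_mid 0.98 417 139 [0.392 0.423 0.049]
tall_carton_mid 0.82 397 149 [0.42  0.331 0.063]
tall_carton_mid 0.77 365 133 [0.322 0.296 0.07 ]
tall_carton_mid 0.73 239 222 [ 0.456 -0.134  0.042]
roll_mid 0.7 199 235 [ 0.413 -0.219  0.007]
stamp_mid 0.6 359 171 [0.419 0.214 0.033]
stamp_mid 0.36 291 210 [ 0.463 -0.007  0.028]
squat_carton_mid 0.92 291 209 [ 0.463 -0.007  0.031]
jar_mid 0.73 137 246 [ 0.416 -0.355  0.042]
```

View pics/top0.png

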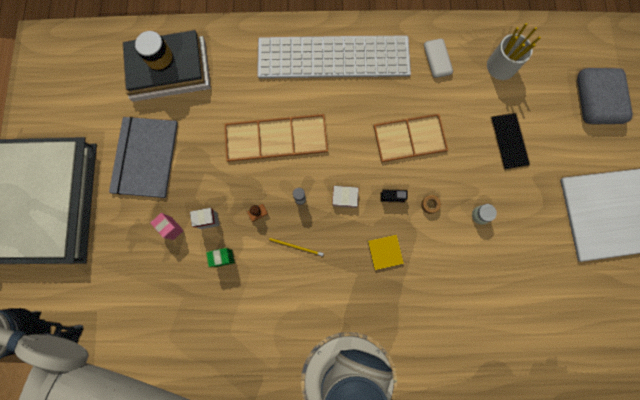

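View pics/scene0.png

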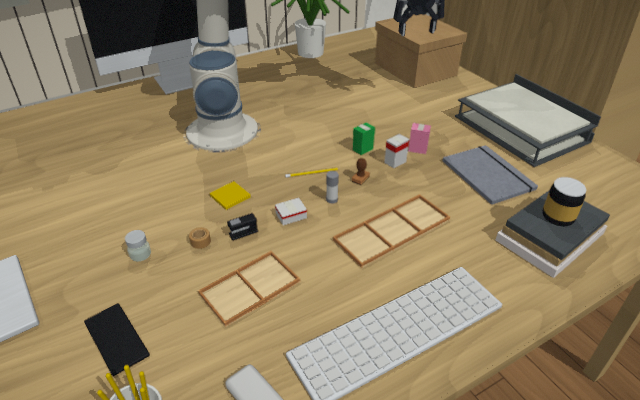

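The top view shows, left to right: pink carton (165,226), white tall carton (203,218), green carton (219,257), stamp (257,213), glue (300,197), squat carton (345,196), stapler (395,195), roll (431,204) and jar (485,214). Next I'll measure the objects by segmenting the depth image.

Run:
```python
from h import *
A=np.load('top0.npz')['P']; B=np.load('scene0.npz')['P']
for nm,P in [('top',A),('scene',B)]:
    m=(P[...,2]>0.008)&(P[...,2]<0.12)&(P[...,0]>0.25)&(P[...,0]<0.54)&(abs(P[...,1])<0.5)
    n,l,s,c=cv2.connectedComponentsWithStats(m.astype(np.uint8),connectivity=4)
    for i in range(1,n):
        if s[i,4]<25: continue
        q=P[l==i]; zt=np.percentile(q[:,2],95); t=q[q[:,2]>zt-0.008]
        r=cv2.minAreaRect((t[:,:2]*1000).astype(np.float32))
        print(nm,c[i].astype(int),s[i,4],'ztop',zt.round(3),'rect',np.round(r[0],1),np.round(r[1],1),round(r[2],1))
    # trays
    for a,b in [((0.05,0.35),'long'),((-0.33,-0.05),'short')]:
        m=(P[...,0]>0.53)&(P[...,0]<0.72)&(P[...,1]>a[0])&(P[...,1]<a[1])&(P[...,2]>0.0025)&(P[...,2]<0.016)
        n,l,s,c=cv2.connectedComponentsWithStats(m.astype(np.uint8)); i=1+np.argmax(s[1:,4])
        q=P[l==i]; r=cv2.minAreaRect((q[:,:2]*1000).astype(np.float32)); print(nm,b,s[i,4],np.round(r[0],1),np.round(r[1],1),round(r[2],1), np.percentile(q[:,2],[5,50,95]).round(4))
    d=P[(P[...,0]>0.45)&(P[...,0]<0.53)&(abs(P[...,1])<0.3)]; print('desk z',np.nanmedian(d[:,2]))
```

```text
top [509 164] 49 ztop 0.011 rect [ 531.1 -440.7] [17.4 33.1] 7.6
top [159 180] 471 ztop 0.017 rect [498.2 478.4] [42.6 83.1] 89.5
top [344 196] 487 ztop 0.031 rect [450.   -1.3] [62.5 49.1] 84.6
top [298 195] 169 ztop 0.082 rect [447.4 114.7] [29.2 27.3] 90.0
top [393 194] 279 ztop 0.045 rect [ 449.6 -125.2] [63.9 26.2] 88.2
top [430 203] 209 ztop 0.028 rect [ 426.7 -220.8] [43.5 44.3] 88.9
top [256 211] 238 ztop 0.064 rect [412.9 223.4] [22.  23.3] 19.5
top [483 213] 381 ztop 0.057 rect [ 397.7 -350.8] [41.4 43.2] 74.5
top [204 218] 481 ztop 0.077 rect [394.8 349.1] [37.4 51.2] 10.1
top [166 226] 499 ztop 0.076 rect [376.2 444.1] [49.5 35.6] 43.3
top [385 251] 832 ztop 0.014 rect [ 308.  -100.4] [75.  75.9] 11.4
top [219 257] 441 ztop 0.077 rect [298.1 306.7] [36.1 51.2] 11.5
top long 2989 [616.  185.7] [123.6 275.6] 3.1 [0.0028 0.005  0.0128]
top short 2004 [ 610.8 -178.8] [114.9 189.5] 8.2 [0.0028 0.005  0.0127]
desk z -6.247844839601946e-05
scene [363 137] 549 ztop 0.075 rect [301.9 306.7] [38.8 57.2] 13.3
scene [406 143] 1071 ztop 0.075 rect [391.5 396.3] [ 58.8 154.5] 17.3
scene [456 164] 289 ztop 0.016 rect [499.2 478.3] [45.7 84.2] 86.6
scene [360 170] 272 ztop 0.064 rect [416.2 221.9] [22.8 22.2] 15.3
scene [332 185] 347 ztop 0.082 rect [452.1 112.9] [26.4 33. ] 59.2
scene [229 193] 605 ztop 0.015 rect [ 309.9 -101.9] [82.3 77.3] 10.0
scene [290 209] 546 ztop 0.032 rect [451.5  -1.9] [64.6 52. ] 85.6
scene [242 223] 444 ztop 0.046 rect [ 450.5 -126.2] [63.5 29.5] 88.8
scene [199 236] 332 ztop 0.028 rect [ 428.3 -221.7] [44.4 47.8] 68.4
scene [137 244] 574 ztop 0.057 rect [ 400.8 -353.3] [41.6 44. ] 66.1
scene [104 312] 171 ztop 0.012 rect [ 535.1 -461.6] [19.  70.7] 8.3
scene long 3823 [601.9 190.2] [148.5 292.9] 5.3 [0.0031 0.0059 0.0138]
scene short 3811 [ 600.7 -163.9] [125.2 223.1] 7.8 [0.0031 0.0057 0.0137]
desk z 0.0018644864929381888
```

```bash
cat >> h.py <<'E'
def go(x,y,z,yaw=None):
    o,T=pose(); d=(np.array([x,y,z])-T[:3,3])/0.5
    cur=np.degrees(np.arctan2(T[1,2],T[0,2]))
    dr=np.zeros(3)
    if yaw is not None:
        a=np.radians(yaw); zt=np.array([np.cos(a),np.sin(a),0]); 
        if zt@T[:3,2]<0: zt=-zt
        xt=np.array([0,0,-1.]); M=np.c_[xt,np.cross(zt,xt),zt]
        dr=Ro.from_matrix(M@T[:3,:3].T).as_rotvec()/np.pi
    print('t',round(o['t'],2),'yaw',cur.round(2),'w',round(o['gripper_width'],3),'xyz',d.round(4),'dr',dr.round(4))
E
python3 -c "
from h import *
go(.37,.349,.24,10.1)"
```

```text
t 1.0 yaw 73.8 w 1.005 xyz [ 0.4052 -0.4544  0.0542] dr [-0.     -0.     -0.3539]
```

step_arm(xyz=[[0.405, -0.455, 0.054], [0.405, -0.455, 0.054], [0.405, -0.455, 0.054], [0.405, -0.455, 0.054], [0.405, -0.455, 0.054], [0.405, -0.455, 0.054], [0.405, -0.455, 0.054], [0.405, -0.455, 0.054], [0.405, -0.455, 0.054], [0.405, -0.455, 0.054]], dr=[[0, 0, -0.354], [0, 0, -0.354], [0, 0, -0.354], [0, 0, -0.354], [0, 0, -0.354], [0, 0, -0.354], [0, 0, -0.354], [0, 0, -0.354], [0, 0, -0.354], [0, 0, -0.354]], jaw=[1, 1, 1, 1, 1, 1, 1, 1, 1, 1])

```text
t: 2.0
position: [0.3698, 0.3488, 0.2399]
eef_rot: [-0.14, 1.566, 0.14]
force: [-0.8, 0.4, 0.3]
gripper_width: 1.0
```

Run:
```python
from h import *
o,T=pose();print(o['t'],T.round(3).tolist(),o['force'])
im=cam('wrist'); save(im,'w1.png'); print(im['W'].round(3).tolist())
P=cloud(im); np.savez('w1.npz',P=P)
m=(P[...,2]>0.008)&(P[...,2]<0.12)
n,l,s,c=cv2.connectedComponentsWithStats(m.astype(np.uint8),connectivity=4)
for i in range(1,n):
    if s[i,4]<150: continue
    q=P[l==i]; zt=np.percentile(q[:,2],95); t=q[q[:,2]>zt-0.006]
    r=cv2.minAreaRect((t[:,:2]*1000).astype(np.float32))
    print(c[i].astype(int),s[i,4],'ztop',zt.round(3),np.round(r[0],1),np.round(r[1],1),round(r[2],1))
```

```text
2.0 [[-0.0, -0.177, 0.984, 0.37], [0.0, 0.984, 0.177, 0.349], [-1.0, 0.0, 0.0, 0.24], [0.0, 0.0, 0.0, 1.0]] [-0.75211769  0.36392816  0.26762193]
[[0.984, 0.168, 0.058, 0.356], [0.178, -0.931, -0.32, 0.432], [0.0, 0.325, -0.946, 0.401], [0.0, 0.0, 0.0, 1.0]]
[538  48] 19701 ztop 0.015 [568.5 511.1] [111.4 211.1] 84.4
[344  69] 2560 ztop 0.075 [379.5 445.5] [51.1 36.9] 42.8
[341 169] 2277 ztop 0.075 [397.7 351.6] [36.6 50. ] 10.1
[243 191] 2593 ztop 0.075 [301.1 309.5] [36.6 50.7] 11.1
[496 262] 1451 ztop 0.013 [612.6 230.9] [105.  166.5] 5.1
[332 265] 1077 ztop 0.063 [415.4 225.9] [22.1 22.7] 66.2
[ 26 338] 4858 ztop 0.077 [58.5 32.7] [ 8.  33.9] 31.5
[618 350] 3744 ztop 0.016 [825.  149.5] [ 67.9 173.4] 26.1
[342 357] 1420 ztop 0.08 [451.4 116.8] [28.8 26.9] 6.8
```

View pics/w1.png

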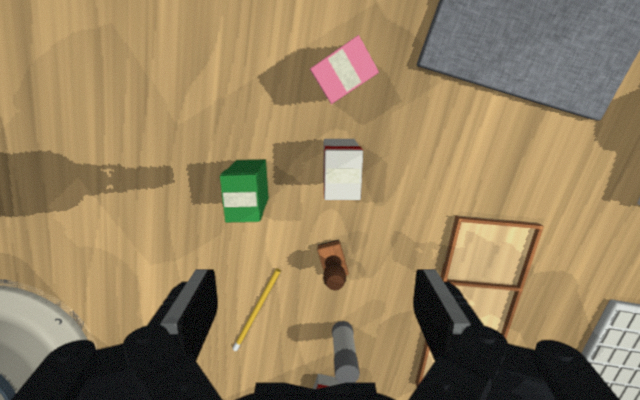

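The wrist view shows the white carton at (343,172), between the green (243,190) and pink (344,70) look-alikes. The top and wrist fixes agree to about 3 mm, so I'll grasp it now.

```bash
python3 -c "
from h import *
go(.3965,.350,.13,10.1);go(.3965,.350,.04,10.1)"
```

```text
t 2.05 yaw 10.21 w 1.004 xyz [ 0.0536  0.0022 -0.2197] dr [-0.     -0.     -0.0006]
t 2.05 yaw 10.21 w 1.004 xyz [ 0.0536  0.0022 -0.3997] dr [-0.     -0.     -0.0006]
```

step_arm(xyz=[[0.0536, 0.0022, -0.1], [0.0536, 0.0022, -0.19], [0.0536, 0.0022, -0.25], [0.0536, 0.0022, -0.31], [0.0536, 0.0022, -0.36], [0.0536, 0.0022, -0.4], [0.0536, 0.0022, -0.4], [0.0536, 0.0022, -0.4], [0.0536, 0.0022, -0.4], [0.0536, 0.0022, -0.4]], dr=[[0, 0, 0], [0, 0, 0], [0, 0, 0], [0, 0, 0], [0, 0, 0], [0, 0, 0], [0, 0, 0], [0, 0, 0], [0, 0, 0], [0, 0, 0]], jaw=[1, 1, 1, 1, 1, 1, 1, 0, 0, 0], squeeze=30)

```text
t: 3.05
position: [0.3972, 0.3508, 0.0417]
eef_rot: [-0.139, 1.564, 0.141]
force: [0.2, 0.3, 0.3]
gripper_width: 0.511
```

step_arm(xyz=[[0, 0, 0], [0, 0, 0], [0, 0, 0], [0, 0, 0], [0, 0, 0], [0, 0, 0]], dr=[[0, 0, 0], [0, 0, 0], [0, 0, 0], [0, 0, 0], [0, 0, 0], [0, 0, 0]], jaw=[0, 0, 0, 0, 0, 0])

```text
t: 3.65
position: [0.3975, 0.3509, 0.0422]
eef_rot: [-0.139, 1.563, 0.142]
force: [-0.6, -0.1, 3.7]
gripper_width: 0.413
```

step_arm(xyz=[[0, 0, 0.06], [0, 0, 0.14], [0.0, 0, 0.24], [0.08, -0.03, 0.26], [0.16, -0.06, 0.26], [0.24, -0.1, 0.26], [0.32, -0.14, 0.26], [0.32, -0.14, 0.26], [0.32, -0.14, 0.26]], dr=[[0, 0, 0], [0, 0, 0], [0, 0, 0], [0, 0, -0.03], [0, 0, -0.03], [0, 0, -0.03], [0, 0, -0.03], [0, 0, -0.03], [0, 0, -0.03]], jaw=[0, 0, 0, 0, 0, 0, 0, 0, 0])

```text
t: 4.55
position: [0.5577, 0.28, 0.1704]
eef_rot: [-0.064, 1.57, 0.066]
force: [-0.1, 0.9, -1.1]
gripper_width: 0.409
```

```bash
cat > tray.py <<'E'
from h import *
import sys
from scipy.optimize import least_squares
def outer_mask(P,yr):
    m=(P[...,0]>0.53)&(P[...,0]<0.72)&(P[...,1]>yr[0])&(P[...,1]<yr[1])&(P[...,2]>0.0085)&(P[...,2]<0.0155)
    return m
E
python3 - <<'E'
from tray import *
im=cam('wrist'); save(im,'w2.png'); P=cloud(im); np.savez('w2.npz',P=P,f=im['frame'])
print(pose()[0]['position'],pose()[0]['gripper_width'],pose()[0]['force'])
im=vision.get_image('top'); save(im,'top2.png')
E
```

```text
[0.55703775 0.28078165 0.17114985] 0.4102922506817823 [ 0.14671091  0.28323457 -0.97844   ]
```

View pics/w2.png

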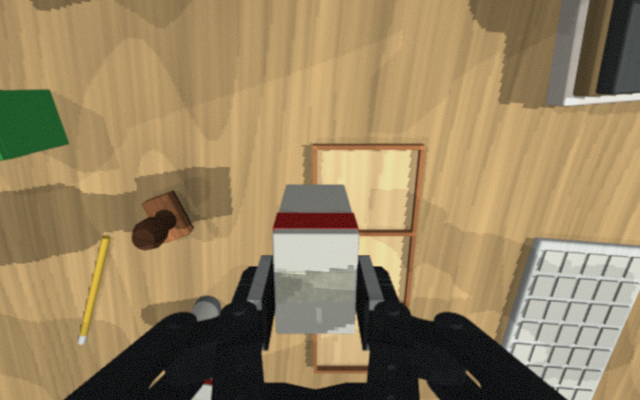

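Carton is held upright. The tray's far corners show at about (313,144) and (424,144). I'll refine the tray pose using the dark wall colour and the known tray shape.

```bash
cat > fit.py <<'E'
from h import *
from scipy.optimize import minimize
def wallmask(f):
    hsv=cv2.cvtColor(f,cv2.COLOR_RGB2HSV); h,s,v=cv2.split(hsv)
    return f,hsv
def model(kind):
    # sample wall-top centre lines, interior floor pts, outside pts
    L=268 if kind=='long' else 180; div=[-44,44] if kind=='long' else [0]
    w=[]; 
    ys=np.linspace(-L/2+2,L/2-2,120); xs=np.linspace(-50,50,50)
    for x in(-50,50): w+= [(x,y) for y in ys]
    for y in [-L/2+2,L/2-2]+div: w+=[(x,y) for x in xs]
    off=[]
    for x in(-41,-59,41,59): off+=[(x,y) for y in ys[8:-8]]
    for y in [-L/2-7,-L/2+11,L/2-11,L/2+7]: off+=[(x,y) for x in xs[5:-5]]
    for d in div:
        for s in(-9,9): off+=[(x,d+s) for x in xs[5:-5]]
    return np.array(w)/1000,np.array(off)/1000
def proj(im,X):
    W=np.linalg.inv(im['W']); rv=cv2.Rodrigues(W[:3,:3])[0]
    return cv2.projectPoints(X,rv,W[:3,3],np.array(im['mtx']),np.array([im['k1'],0,0,0,0.]))[0].reshape(-1,2)
def samp(img,p): return cv2.remap(img,p[:,0].astype(np.float32).reshape(-1,1),p[:,1].astype(np.float32).reshape(-1,1),cv2.INTER_LINEAR,borderMode=cv2.BORDER_REPLICATE).ravel()
def fit(im,kind,p0,excl=None):
    g=cv2.GaussianBlur(im['frame'],(0,0),0.7).astype(np.float32); g=g[:,:,2]+.5*g[:,:,1]  # wood walls dark in blue/green
    w,o=model(kind)
    def place(p,q,z):
        a=np.radians(p[2]); R=np.array([[np.cos(a),-np.sin(a)],[np.sin(a),np.cos(a)]])
        return np.c_[q@R.T+np.array(p[:2])/1000,np.full(len(q),z)]
    def ok(pp):
        k=(pp[:,0]>2)&(pp[:,0]<637)&(pp[:,1]>2)&(pp[:,1]<397)
        if excl is not None: k&=~((pp[:,0]>excl[0])&(pp[:,0]<excl[2])&(pp[:,1]>excl[1])&(pp[:,1]<excl[3]))
        return k
    def cost(p):
        a=proj(im,place(p,w,0.012)); b=proj(im,place(p,o,0.006)); 
        return np.clip(samp(g,a),0,250)[ok(a)].mean()-samp(g,b)[ok(b)].mean()*0.3
    best=None
    for dx in(-8,-4,0,4,8):
        for dy in (-6,0,6):
            r=minimize(cost,[p0[0]+dx,p0[1]+dy,p0[2]],method='Nelder-Mead',options=dict(initial_simplex=[[p0[0]+dx,p0[1]+dy,p0[2]],[p0[0]+dx+4,p0[1]+dy,p0[2]],[p0[0]+dx,p0[1]+dy+4,p0[2]],[p0[0]+dx,p0[1]+dy,p0[2]+3]]))
            if best is None or r.fun<best.fun: best=r
    vis=im['frame'][:,:,::-1].copy()
    for q in proj(im,place(best.x,w,0.012)): cv2.circle(vis,(int(round(q[0])),int(round(q[1]))),0,(255,255,0),-1)
    print(kind,best.x.round(2),best.fun); return best.x,vis
E
python3 - <<'E'
from fit import *
im=cam('top'); x,v=fit(im,'long',[614,186,4],); 
x,v2=fit(im,'short',[610,-182,8]); 
cv2.imwrite('pics/f1.png',cv2.resize(np.hstack([v[100:170,210:350],v2[100:170,340:480]]),None,fx=2.8,fy=2.8,interpolation=cv2.INTER_NEAREST))
im=cam('wrist'); x,v=fit(im,'long',[616,186,4],excl=(200,185,440,400)); cv2.imwrite('pics/f2.png',v)
im=cam('scene'); x,v=fit(im,'long',[616,186,4],excl=(0,0,380,400)); x,v=fit(im,'short',[610,-182,8]); cv2.imwrite('pics/f3.png',v)
E
```

```text
long [611.18 176.94   4.75] 55.83216094970703
short [ 606.27 -178.7     9.23] 41.09124755859375
long [613.2  181.35   4.36] 44.639373779296875
long [617.72 173.85   4.57] 55.8514518737793
short [ 613.24 -182.92    9.04] 52.82572555541992
```

View pics/f1.png

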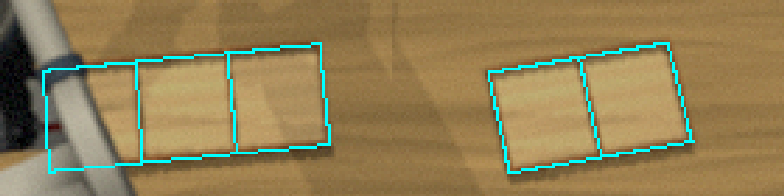

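View pics/f2.png

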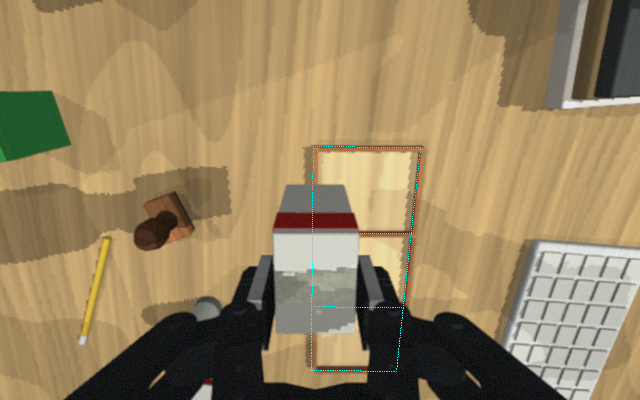

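View pics/f3.png

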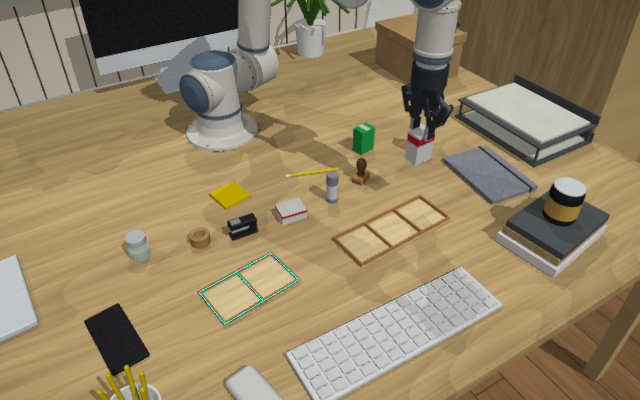

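Run:
```python
from fit import *
vs=[]
for c in ['top','scene']:
    im=cam(c); im['frame']=np.load(c+'0.npz')['frame']; x,v=fit(im,'long',[614,183,4.4]); y0=100 if c=='top' else 180; x0=210 if c=='top' else 320
    fit(im,'short',[610,-182,9]); vs.append(v[y0:y0+90,x0:x0+140])
cv2.imwrite('pics/f4.png',cv2.resize(np.hstack(vs),None,fx=2.8,fy=2.8,interpolation=cv2.INTER_NEAREST))
im=cam('wrist'); print(at_z(im,[(313,144.5),(424.5,144.5),(412,232)],0.012).round(4))
```

```text
long [611.38 176.98   4.71] 46.59171676635742
short [ 606.25 -178.68    9.25] 41.95052719116211
long [618.17 173.76   4.7 ] 51.6773681640625
short [ 613.15 -182.9     9.06] 50.56879806518555
[[0.5538 0.3107 0.012 ]
 [0.6573 0.3195 0.012 ]
 [0.6615 0.2306 0.012 ]]
```

View pics/f4.png

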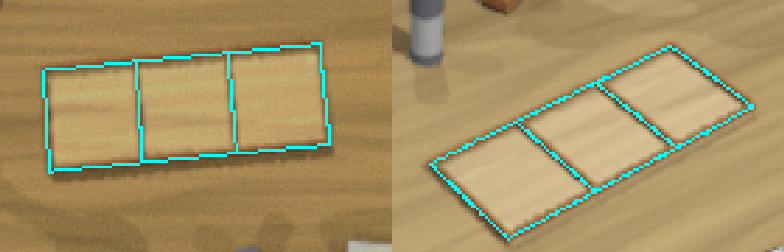

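```bash
python3 -c "
from h import *
go(.608,.267,.0475,4.7)"
```

```text
t 4.95 yaw 4.9 w 0.413 xyz [ 0.1022 -0.029  -0.2503] dr [-0.0007  0.0012 -0.0011]
```

step_arm(xyz=[[0.05, -0.015, 0], [0.102, -0.029, 0], [0.102, -0.029, -0.09], [0.102, -0.029, -0.17], [0.102, -0.029, -0.22], [0.102, -0.029, -0.24], [0.102, -0.029, -0.2503], [0.102, -0.029, -0.2503], [0.102, -0.029, -0.2503]], dr=[[0, 0, 0], [0, 0, 0], [0, 0, 0], [0, 0, 0], [0, 0, 0], [0, 0, 0], [0, 0, 0], [0, 0, 0], [0, 0, 0]], jaw=[0, 0, 0, 0, 0, 0, 0, 0, 0])

```text
t: 5.85
position: [0.6089, 0.2675, 0.05]
eef_rot: [-0.065, 1.563, 0.07]
force: [-0.1, 0.5, -0.7]
gripper_width: 0.416
```

step_arm(xyz=[[0, 0, 0], [0, 0, 0], [0, 0, 0], [0, 0, 0], [0, 0, 0]], dr=[[0, 0, 0], [0, 0, 0], [0, 0, 0], [0, 0, 0], [0, 0, 0]], jaw=[0.5, 0.7, 0.7, 0.7, 0.7])

```text
t: 6.35
position: [0.6089, 0.2675, 0.05]
eef_rot: [-0.065, 1.563, 0.07]
force: [0.2, 0.5, -0.4]
gripper_width: 0.702
```

```bash
python3 -c "
from h import *
go(.5,.24,.2,4.7);print(pose()[0]['force'],pose()[0]['position'])"
```

```text
t 6.35 yaw 4.9 w 0.702 xyz [-0.2179 -0.055   0.3   ] dr [-0.0011  0.0023 -0.0011]
[ 0.234268    0.45971774 -0.44080238] [0.6089498  0.26749898 0.05001456]
```

step_arm(xyz=[[0, 0, 0.09], [0, 0, 0.19], [0, -0.03, 0.29], [-0.02, -0.1, 0.39], [-0.04, -0.18, 0.44], [-0.06, -0.24, 0.44], [-0.06, -0.24, 0.44]], dr=[[0, 0, 0], [0, 0, 0], [0, 0, 0], [0, 0, 0], [0, 0, 0], [0, 0, 0], [0, 0, 0]], jaw=[0.8, 1, 1, 1, 1, 1, 1])

```text
t: 7.05
position: [0.579, 0.1437, 0.274]
eef_rot: [-0.062, 1.557, 0.066]
force: [-0.1, 1.0, -0.1]
gripper_width: 0.997
```

```bash
cat > look.py <<'E'
from fit import *
import sys
def look(tag,minz=0.018):
    im=cam('wrist'); save(im,tag+'.png'); P=cloud(im); im['P']=P
    o,_=pose(); print('t',round(o['t'],2),o['position'].round(4))
    m=(P[...,2]>minz)&(P[...,2]<0.12)&(P[...,0]>0.27)&(P[...,0]<0.69)
    n,l,s,c=cv2.connectedComponentsWithStats(m.astype(np.uint8),connectivity=4)
    for i in range(1,n):
        if s[i,4]<150: continue
        q=P[l==i]; zt=np.percentile(q[:,2],95); t=q[q[:,2]>zt-0.006]
        r=cv2.minAreaRect((t[:,:2]*1000).astype(np.float32))
        print(c[i].astype(int),s[i,4],'ztop',zt.round(3),np.round(r[0],1),np.round(r[1],1),round(r[2],1))
    return im
E
python3 - <<'E'
from look import *
im=look('w3'); x,v=fit(im,'long',[615,180,4.7],excl=(150,250,500,400)); cv2.imwrite('pics/f5.png',v)
E
```

```text
t 7.1 [0.5791 0.1456 0.2721]
[353  39] 2481 ztop 0.079 [609.9 267.8] [36.  50.7] 3.8
[162  71] 764 ztop 0.063 [416.9 224.7] [21.5 22.3] 30.9
[196 177] 1037 ztop 0.081 [451.3 115.5] [28.6 28.9] 7.9
[208 252] 1529 ztop 0.029 [4.527e+02 2.000e-01] [62.8 48.2] 85.0
[210 342] 461 ztop 0.043 [ 461.9 -125.6] [66.6 21.6] 71.6
long [614.74 180.6    4.83] 53.48188781738281
```

View pics/f5.png

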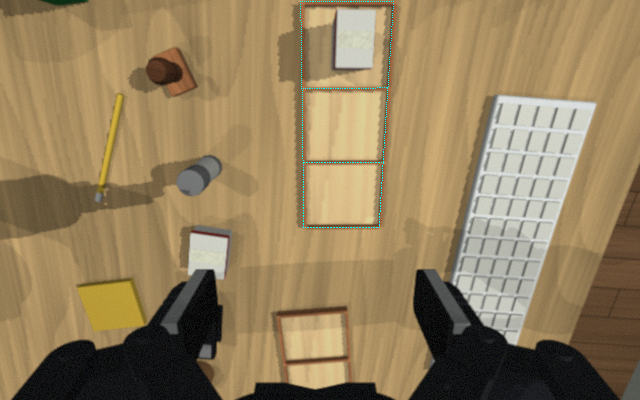

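The fit matches the wrist view: carton flat in the +88 bay, top at 79 mm, and the tray edges overlay well. Next is the glue stick at (450.5, 115.5).

```bash
python3 -c "
from h import *
go(.4505,.1155,.13,4.8);go(.4505,.1155,.042,4.8)"
```

```text
t 7.1 yaw 4.73 w 0.999 xyz [-0.2571 -0.0602 -0.2843] dr [-0.0013  0.0033  0.0004]
t 7.1 yaw 4.73 w 0.999 xyz [-0.2571 -0.0602 -0.4603] dr [-0.0013  0.0033  0.0004]
```

step_arm(xyz=[[-0.09, -0.02, -0.05], [-0.17, -0.04, -0.1], [-0.24, -0.06, -0.15], [-0.2571, -0.06, -0.2], [-0.2571, -0.06, -0.26], [-0.2571, -0.06, -0.33], [-0.2571, -0.06, -0.4], [-0.2571, -0.06, -0.46], [-0.2571, -0.06, -0.46], [-0.2571, -0.06, -0.46]], dr=[[-0.001, 0.003, 0], [-0.001, 0.003, 0], [-0.001, 0.003, 0], [-0.001, 0.003, 0], [-0.001, 0.003, 0], [-0.001, 0.003, 0], [-0.001, 0.003, 0], [-0.001, 0.003, 0], [-0.001, 0.003, 0], [-0.001, 0.003, 0]], jaw=[1, 1, 1, 1, 1, 1, 1, 1, 1, 1])

```text
t: 8.1
position: [0.4501, 0.116, 0.0419]
eef_rot: [-0.065, 1.571, 0.066]
force: [0.4, 0.8, 1.3]
gripper_width: 1.001
```

step_arm(xyz=[[0, 0, 0], [0, 0, 0], [0, 0, 0], [0, 0, 0], [0, 0, 0], [0, 0, 0], [0, 0, 0], [0, 0, 0]], dr=[[0, 0, 0], [0, 0, 0], [0, 0, 0], [0, 0, 0], [0, 0, 0], [0, 0, 0], [0, 0, 0], [0, 0, 0]], jaw=[0, 0, 0, 0, 0, 0, 0, 0])

```text
t: 8.9
position: [0.4507, 0.1161, 0.0431]
eef_rot: [-0.065, 1.569, 0.066]
force: [-0.2, 0.5, 6.2]
gripper_width: 0.339
```

step_arm(xyz=[[0, 0, 0.06], [0, 0, 0.14], [0.0, 0, 0.2], [0.08, 0.03, 0.22], [0.16, 0.06, 0.22], [0.24, 0.1, 0.22], [0.328, 0.129, 0.22], [0.328, 0.129, 0.22], [0.328, 0.129, 0.18], [0.328, 0.129, 0.12]], dr=[[0, 0, 0], [0, 0, 0], [0, 0, 0], [0, 0, 0], [0, 0, 0], [0, 0, 0], [0, 0, 0], [0, 0, 0], [0, 0, 0], [0, 0, 0]], jaw=[0, 0, 0, 0, 0, 0, 0, 0, 0, 0])

```text
t: 9.9
position: [0.6158, 0.1808, 0.1042]
eef_rot: [-0.064, 1.565, 0.067]
force: [0.0, -0.2, -0.7]
gripper_width: 0.337
```

```bash
python3 -c "
from h import *
go(.6147,.1806,.0468,4.8);o=pose()[0];print(o['position'],o['force'])"
```

```text
t 9.9 yaw 4.76 w 0.337 xyz [-0.0023 -0.0005 -0.1148] dr [-0.0006  0.0014  0.0002]
[0.61582957 0.18083197 0.10417518] [ 0.0120121  -0.16205266 -0.7207879 ]
```

step_arm(xyz=[[-0.002, 0, -0.06], [-0.002, 0, -0.09], [-0.002, 0, -0.105], [-0.002, 0, -0.115], [-0.002, 0, -0.115], [-0.002, 0, -0.115]], dr=[[-0.0006, 0.0014, 0], [-0.0006, 0.0014, 0], [-0.0006, 0.0014, 0], [-0.0006, 0.0014, 0], [-0.0006, 0.0014, 0], [-0.0006, 0.0014, 0]], jaw=[0, 0, 0, 0, 0, 0])

```text
t: 10.5
position: [0.6157, 0.181, 0.0484]
eef_rot: [-0.065, 1.567, 0.066]
force: [0.4, 0.4, -0.3]
gripper_width: 0.338
```

step_arm(xyz=[[0, 0, -0.002], [0, 0, -0.002], [0, 0, -0.002], [0, 0, -0.002], [0, 0, -0.002], [0, 0, -0.002], [0, 0, -0.002]], dr=[[0, 0, 0], [0, 0, 0], [0, 0, 0], [0, 0, 0], [0, 0, 0], [0, 0, 0], [0, 0, 0]], jaw=[0, 0, 0.36, 0.4, 0.6, 0.7, 0.7])

```text
t: 11.2
position: [0.6156, 0.181, 0.0474]
eef_rot: [-0.065, 1.567, 0.066]
force: [0.2, -0.5, -1.2]
gripper_width: 0.698
```

```bash
python3 -c "
from h import *
go(.45,-.22,.24,0);o=pose()[0];print(o['position'],o['force'])"
```

```text
t 11.2 yaw 4.76 w 0.698 xyz [-0.3312 -0.802   0.3853] dr [-0.0001  0.0008 -0.0265]
[0.61561737 0.181005   0.04735564] [ 0.17154927 -0.54895309 -1.20921661]
```

step_arm(xyz=[[0, 0, 0.09], [0, 0, 0.19], [0, 0, 0.29], [-0.03, -0.1, 0.36], [-0.07, -0.2, 0.42], [-0.1, -0.3, 0.44], [-0.14, -0.4, 0.44], [-0.17, -0.5, 0.44], [-0.2, -0.6, 0.44], [-0.23, -0.7, 0.44]], dr=[[0, 0, 0], [0, 0, 0], [0, 0, 0], [0, 0, 0], [0, 0, 0], [0, 0, 0], [0, 0, -0.02], [0, 0, -0.026], [0, 0, -0.026], [0, 0, -0.026]], jaw=[0.8, 1, 1, 1, 1, 1, 1, 1, 1, 1])

```text
t: 12.2
position: [0.5102, -0.1361, 0.2677]
eef_rot: [-0.001, 1.567, 0.001]
force: [0.4, -0.1, -0.3]
gripper_width: 1.003
```

step_arm(xyz=[[0, -0.14, 0], [0, -0.14, 0], [0, -0.14, 0]], dr=[[0, 0, 0], [0, 0, 0], [0, 0, 0]], jaw=[1, 1, 1])

```text
t: 12.5
position: [0.5095, -0.2091, 0.2671]
eef_rot: [0.002, 1.568, -0.003]
force: [0.1, 0.0, 0.3]
gripper_width: 0.998
```

Run:
```python
from look import *
im=look('w4'); x,v=fit(im,'short',[612,-180,9],excl=(150,250,500,400)); cv2.imwrite('pics/f6.png',v)
im=cam('scene'); save(im,'s4.png')
```

```text
t 12.55 [ 0.5098 -0.2072  0.2673]
[259  79] 1628 ztop 0.043 [ 451.7 -124. ] [64.4 25.9] 87.5
[246 165] 801 ztop 0.026 [ 429.6 -220. ] [44.5 44.8] 14.1
[230 266] 1301 ztop 0.056 [ 403.3 -349.6] [37.2 42.4] 10.1
short [ 608.95 -177.8     9.33] 46.99529266357422
```

View pics/f6.png

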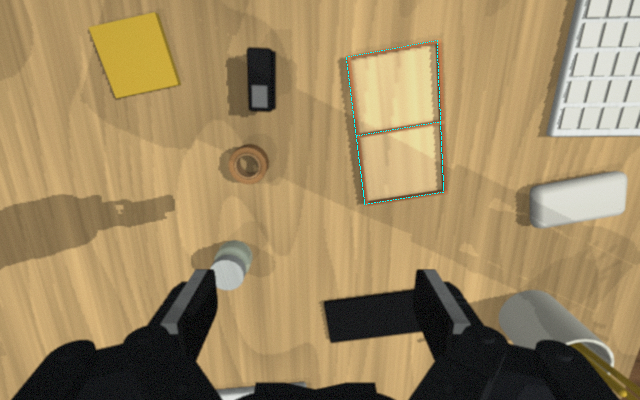

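View pics/s4.png

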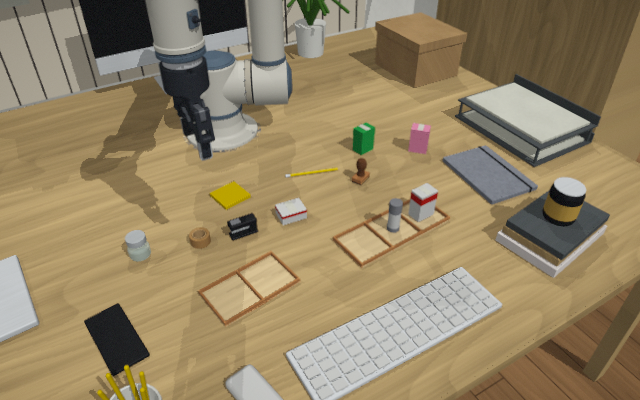

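The scene view confirms the glue stick standing in the centre bay at (395,215). The short tray fit overlays well. Next is the stapler at (451, -124).

```bash
python3 -c "
from h import *
go(.4512,-.1243,.12,-2.2);go(.4512,-.1243,.031,-2.2)"
```

```text
t 12.6 yaw 0.05 w 0.999 xyz [-0.1178  0.1636 -0.2952] dr [-0.0002  0.0011 -0.0125]
t 12.6 yaw 0.05 w 0.999 xyz [-0.1178  0.1636 -0.4732] dr [-0.0002  0.0011 -0.0125]
```

step_arm(xyz=[[-0.06, 0.08, -0.05], [-0.1178, 0.1636, -0.12], [-0.1178, 0.1636, -0.2], [-0.1178, 0.1636, -0.28], [-0.1178, 0.1636, -0.34], [-0.1178, 0.1636, -0.4], [-0.1178, 0.1636, -0.45], [-0.1178, 0.1636, -0.473], [-0.1178, 0.1636, -0.473], [-0.1178, 0.1636, -0.473]], dr=[[0, 0, -0.0125], [0, 0, -0.0125], [0, 0, -0.0125], [0, 0, -0.0125], [0, 0, -0.0125], [0, 0, -0.0125], [0, 0, -0.0125], [0, 0, -0.0125], [0, 0, -0.0125], [0, 0, -0.0125]], jaw=[1, 1, 1, 1, 1, 1, 1, 1, 1, 1])

```text
t: 13.6
position: [0.4519, -0.1239, 0.0324]
eef_rot: [0.03, 1.566, -0.029]
force: [0.7, 0.6, -0.6]
gripper_width: 1.004
```

step_arm(xyz=[[0, 0, 0], [0, 0, 0], [0, 0, 0], [0, 0, 0], [0, 0, 0], [0, 0, 0], [0, 0, 0], [0, 0, 0], [0, 0, 0]], dr=[[0, 0, 0], [0, 0, 0], [0, 0, 0], [0, 0, 0], [0, 0, 0], [0, 0, 0], [0, 0, 0], [0, 0, 0], [0, 0, 0]], jaw=[0, 0, 0, 0, 0, 0, 0, 0, 0])

```text
t: 14.5
position: [0.4519, -0.1239, 0.0324]
eef_rot: [0.03, 1.566, -0.029]
force: [-1.7, -0.4, -0.5]
gripper_width: -0.001
```

The gripper shut completely on nothing, so I need to look at what happened.

Run:
```python
from look import *
im=look('w5')
for c in ['scene','top']:
    im=cam(c); f=im['frame'][:,:,::-1]; (y,x)=(150,140) if c=='scene' else (140,300)
    cv2.imwrite(f'pics/{c}5.png',cv2.resize(f[y:y+125,x:x+200],None,fx=4,fy=4,interpolation=cv2.INTER_CUBIC))
```

```text
t 14.55 [ 0.4519 -0.1239  0.0324]
[302  31] 7175 ztop 0.029 [450.8 -19. ] [26.3 49. ] 85.6
[314 321] 24070 ztop 0.118 [ 452.  -118.1] [26.2 95.9] 87.7
```

View pics/w5.png

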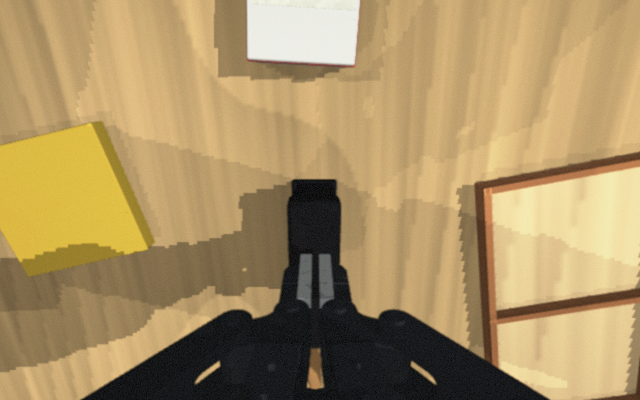

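View pics/scene5.png

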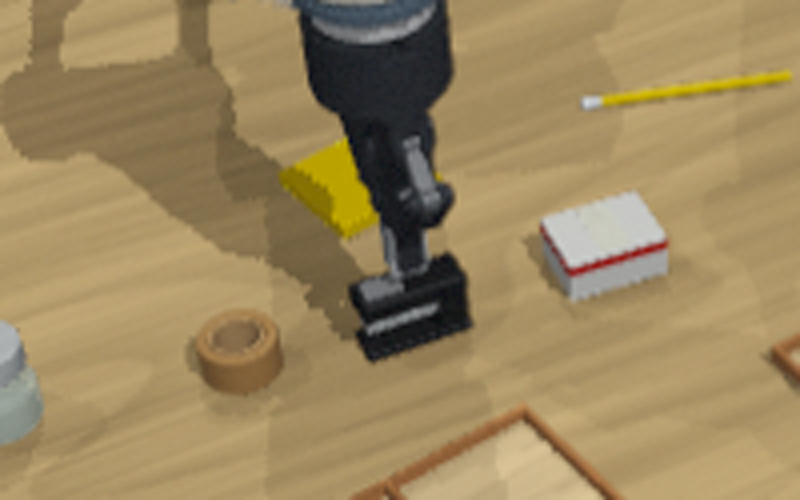

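Run:
```python
from look import *
im=cam('wrist'); P=cloud(im)
for v in range(180,320,8): print(v,[tuple((P[v,u]*1000).round(0)) for u in (296,305,316,324,335)])
print(telemetry.get_obs())
f=im['frame'][:,:,::-1]; cv2.imwrite('pics/w5z.png',cv2.resize(f[160:330,230:400],None,fx=4,fy=3.5,interpolation=cv2.INTER_CUBIC))
```

```text
180 [(np.float64(443.0), np.float64(-92.0), np.float64(4.0)), (np.float64(448.0), np.float64(-92.0), np.float64(4.0)), (np.float64(455.0), np.float64(-92.0), np.float64(4.0)), (np.float64(459.0), np.float64(-93.0), np.float64(4.0)), (np.float64(465.0), np.float64(-93.0), np.float64(3.0))]
188 [(np.float64(444.0), np.float64(-93.0), np.float64(17.0)), (np.float64(449.0), np.float64(-93.0), np.float64(17.0)), (np.float64(454.0), np.float64(-93.0), np.float64(17.0)), (np.float64(459.0), np.float64(-93.0), np.float64(17.0)), (np.float64(465.0), np.float64(-97.0), np.float64(5.0))]
196 [(np.float64(445.0), np.float64(-92.0), np.float64(33.0)), (np.float64(449.0), np.float64(-92.0), np.float64(33.0)), (np.float64(454.0), np.float64(-92.0), np.float64(33.0)), (np.float64(458.0), np.float64(-92.0), np.float64(33.0)), (np.float64(464.0), np.float64(-93.0), np.float64(33.0))]
204 [(np.float64(445.0), np.float64(-93.0), np.float64(41.0)), (np.float64(449.0), np.float64(-93.0), np.float64(41.0)), (np.float64(454.0), np.float64(-94.0), np.float64(41.0)), (np.float64(458.0), np.float64(-94.0), np.
[... 4227 characters left out ...]
), np.float64(-112.0), np.float64(99.0))]
{'t': 14.7, 'q': array([-3.41463544e-01, -2.34282110e-01,  1.86132268e+00,  1.73216021e-03,
        1.50990745e+00, -3.04166872e-01]), 'joint_velocities': array([-0.00027083,  0.00054609, -0.00099024, -0.00118298,  0.00097303,
       -0.00088075]), 'joint_torque': array([-1.18051434e-03, -3.05828905e+01, -4.08687258e+01,  9.24933760e-03,
       -2.44036282e-02, -2.89999286e-05]), 'position': array([ 0.45195217, -0.1238746 ,  0.03238282]), 'eef_rot': array([ 0.02948275,  1.56564333, -0.02922151]), 'force': array([ 0.3639855 ,  0.08748879, -0.10679621]), 'torque': array([ 0.00259831, -0.02059604, -0.00195505]), 'gripper_width': -0.00039664932616336943}
```

View pics/w5z.png

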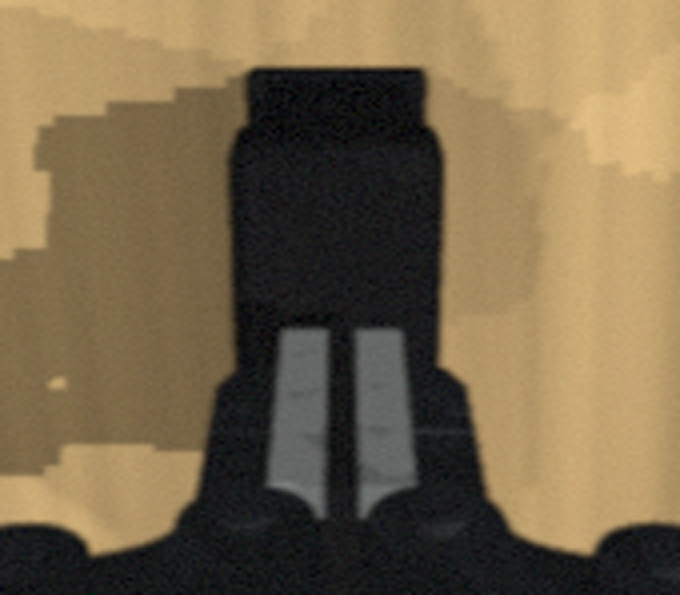

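View pics/top5.png

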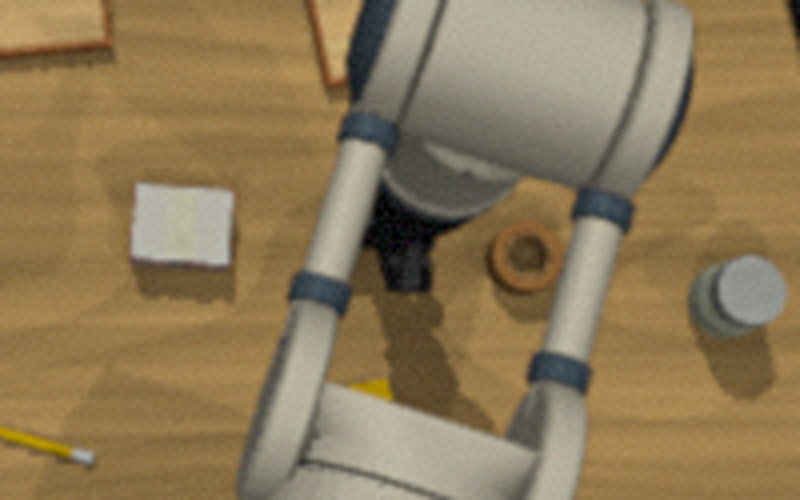

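Run:
```python
from look import *
im=cam('scene'); P=cloud(im)
for v in range(196,242,3): print(v,[tuple(int(a) for a in np.nan_to_num(P[v,u]*1000)) for u in (228,234,238,241,244,248,252)])
im=cam('wrist'); print(np.array(im['tool_from_camera']).round(3).tolist())
# scan tip rows finely in tool frame
Ti=np.linalg.inv(pose()[1]); Q=cloud(im)
q=Q.reshape(-1,3); t=q@Ti[:3,:3].T+Ti[:3,3]; t=t.reshape(Q.shape)
m=(abs(t[...,1])<0.012)&(abs(t[...,2])<0.02)
print('u range of pts in tool col:',np.nanpercentile(t[m][:,0],[50,90,99,100]).round(3))
```

```text
196 [(317, -108, 10), (466, -140, 126), (465, -131, 122), (467, -125, 121), (502, -131, 148), (503, -123, 145), (509, -116, 147)]
199 [(330, -113, 12), (467, -142, 120), (463, -131, 113), (502, -138, 143), (510, -134, 147), (511, -126, 145), (511, -117, 141)]
202 [(340, -117, 11), (446, -136, 94), (464, -133, 106), (506, -140, 139), (511, -135, 140), (509, -126, 135), (505, -116, 128)]
205 [(348, -121, 9), (349, -106, 4), (474, -137, 106), (499, -138, 125), (499, -132, 122), (483, -118, 105), (370, -68, 3)]
208 [(351, -123, 2), (362, -111, 5), (454, -131, 81), (484, -134, 104), (464, -121, 84), (373, -80, 1), (380, -72, 2)]
211 [(361, -127, 2), (367, -114, 1), (458, -133, 76), (464, -129, 78), (466, -122, 77), (386, -85, 3), (389, -76, 0)]
214 [(369, -131, 0), (376, -118, 0), (455, -134, 65), (463, -129, 69), (463, -122, 66), (442, -106, 43), (446, -98, 43)]
217 [(378, -135, 0), (388, -123, 1), (453, -134, 55), (461, -130, 60), (457, -121, 52), (449, -109, 41), (456, -102, 43)]
220 [(435, -152, 40), (445, -142, 44), (450, -134, 43), (453, -128, 43), (456, -122, 43), (460, -114, 43), 
[... 322 characters left out ...]
6, -132, 20), (446, -121, 7), (449, -113, 6), (461, -107, 13)]
232 [(431, -156, 2), (445, -146, 8), (446, -137, 5), (449, -130, 5), (455, -125, 7), (460, -117, 7), (462, -109, 5)]
235 [(440, -159, 2), (453, -149, 8), (458, -141, 8), (457, -134, 4), (462, -129, 5), (467, -121, 5), (468, -111, 2)]
238 [(448, -163, 0), (463, -153, 8), (463, -144, 4), (465, -137, 2), (468, -132, 2), (472, -123, 2), (474, -115, 0)]
241 [(458, -167, 1), (463, -154, 0), (470, -147, 2), (473, -141, 2), (477, -136, 2), (482, -128, 2), (487, -120, 2)]
[[-0.0, -0.325, 0.946, -0.161], [0.001, -0.946, -0.325, 0.084], [1.0, 0.001, 0.0, 0.001], [0.0, 0.0, 0.0, 1.0]]
u range of pts in tool col: [-0.049 -0.009  0.033  0.035]
```

Two cameras agree that the shut fingertips stand at about z = 50–58 mm. That is just above the stapler's top (42 mm) and well above the 15 mm implied by the reported TCP height. I'll measure this tool-axis offset exactly before going lower.

Run:
```python
from look import *
im=cam('wrist'); P=cloud(im)
for u in (292,300,305,310,322,326,335):
  print(u,[(v,int(P[v,u,1]*1000),int(P[v,u,2]*1000)) for v in range(248,282,2)])
im=cam('scene'); P=cloud(im)
for u in (238,240,242,244,246): print(u,[(v,)+tuple((P[v,u]*1000).astype(int).tolist()) for v in range(212,224)])
```

```text
292 [(248, -115, 41), (250, -116, 41), (252, -117, 41), (254, -119, 39), (256, -120, 40), (258, -120, 42), (260, -122, 40), (262, -123, 41), (264, -124, 41), (266, -115, 58), (268, -116, 59), (270, -115, 62), (272, -116, 63), (274, -116, 64), (276, -116, 66), (278, -116, 66), (280, -115, 70)]
300 [(248, -116, 39), (250, -117, 40), (252, -117, 42), (254, -112, 53), (256, -112, 56), (258, -112, 57), (260, -111, 60), (262, -111, 62), (264, -111, 64), (266, -112, 64), (268, -111, 67), (270, -111, 68), (272, -112, 69), (274, -111, 72), (276, -112, 73), (278, -112, 74), (280, -112, 75)]
305 [(248, -115, 41), (250, -116, 42), (252, -118, 41), (254, -112, 54), (256, -112, 55), (258, -112, 58), (260, -112, 60), (262, -112, 61), (264, -112, 62), (266, -112, 65), (268, -112, 66), (270, -112, 68), (272, -112, 70), (274, -112, 71), (276, -111, 74), (278, -111, 75), (280, -112, 75)]
310 [(248, -116, 40), (250, -116, 41), (252, -118, 41), (254, -112, 54), (256, -112, 56), (258, -112, 58), (260, -112, 60), (262, -111, 62), (264, -112, 62), (266, -111, 66), (268, -112, 67), (270, -112, 67), (272, -11
[... 1602 characters left out ...]
27, 63), (217, 464, -128, 61), (218, 448, -123, 43), (219, 453, -125, 45), (220, 453, -125, 42), (221, 458, -128, 44), (222, 461, -129, 44), (223, 459, -128, 39)]
244 [(212, 463, -122, 72), (213, 464, -122, 70), (214, 463, -123, 67), (215, 466, -124, 66), (216, 461, -122, 59), (217, 458, -122, 53), (218, 449, -119, 42), (219, 455, -121, 45), (220, 457, -122, 44), (221, 458, -123, 42), (222, 464, -125, 45), (223, 464, -125, 42)]
246 [(212, 458, -116, 66), (213, 464, -118, 68), (214, 465, -118, 66), (215, 463, -118, 62), (216, 458, -117, 54), (217, 451, -115, 45), (218, 451, -115, 42), (219, 457, -117, 44), (220, 457, -118, 42), (221, 461, -119, 42), (222, 463, -120, 42), (223, 459, -119, 35)]
```

Shut tips sit at TCP + 20.6 mm, about 38 mm further back than the text says. This also fits the carton and glue, which were held near their tops. For the stapler I'll open and go down to TCP z = -0.010, which puts the closed tips at about 13 mm.

step_arm(xyz=[[0, 0, 0], [0, 0, 0], [0, 0, 0], [0, 0, 0], [0, 0, 0], [0, 0, 0], [0, 0, 0], [0, 0, 0]], dr=[[0, 0, 0], [0, 0, 0], [0, 0, 0], [0, 0, 0], [0, 0, 0], [0, 0, 0], [0, 0, 0], [0, 0, 0]], jaw=[1, 1, 1, 1, 1, 1, 1, 1])

```text
t: 15.7
position: [0.452, -0.1239, 0.0324]
eef_rot: [0.029, 1.566, -0.029]
force: [0.1, -0.6, -0.2]
gripper_width: 0.997
```

step_arm(xyz=[[0, 0, -0.02], [0, 0, -0.04], [0, 0, -0.06], [0, 0, -0.075], [0, 0, -0.085], [0, 0, -0.085], [0, 0, -0.085]], dr=[[0, 0, 0], [0, 0, 0], [0, 0, 0], [0, 0, 0], [0, 0, 0], [0, 0, 0], [0, 0, 0]], jaw=[1, 1, 1, 1, 1, 1, 1])

```text
t: 16.4
position: [0.452, -0.1239, -0.01]
eef_rot: [0.029, 1.566, -0.029]
force: [0.6, 0.3, -0.2]
gripper_width: 1.003
```

Run:
```python
from look import *
im=look('w6'); print(pose()[0]['force'])
s=cam('scene'); f=s['frame'][:,:,::-1]; cv2.imwrite('pics/s6.png',cv2.resize(f[150:275,140:340],None,fx=4,fy=4,interpolation=cv2.INTER_CUBIC))
```

```text
t 16.45 [ 0.4523 -0.124  -0.0097]
[298  28] 8670 ztop 0.029 [450.3 -23.3] [17.5 49.3] 86.2
[313 299] 10852 ztop 0.043 [ 452.  -123.8] [65.1 26.4] 87.9
[138 355] 13765 ztop 0.089 [ 406.1 -109.3] [53.  9.] 7.4
[491 355] 13777 ztop 0.089 [ 499.3 -112.6] [ 9.2 53.1] 78.9
[314 392] 2058 ztop 0.087 [ 452.6 -113.1] [ 3.9 39.5] 88.1
[-0.02093729 -0.5768128  -0.11123022]
```

View pics/s6.png

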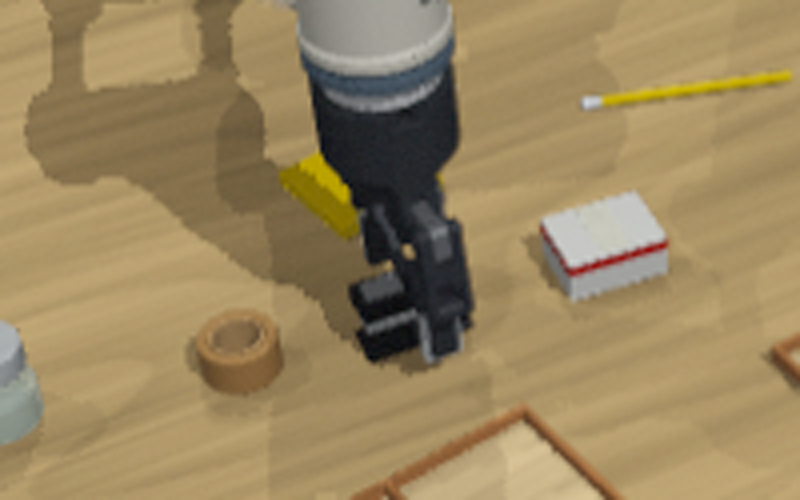

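View pics/w6.png

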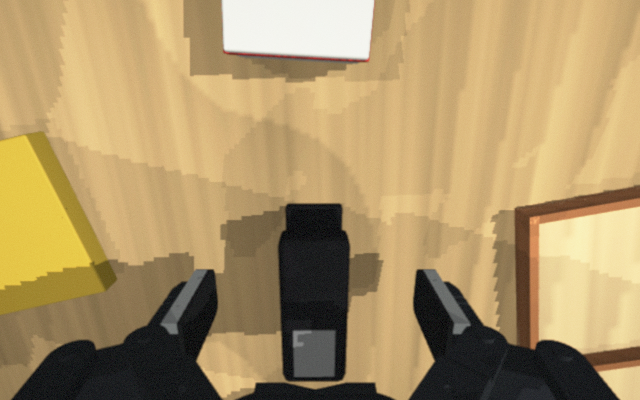

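The jaws now straddle the stapler, which sits at (315,300) in the wrist view. Closing.

step_arm(xyz=[[0, 0, 0], [0, 0, 0], [0, 0, 0], [0, 0, 0], [0, 0, 0], [0, 0, 0], [0, 0, 0], [0, 0, 0]], dr=[[0, 0, 0], [0, 0, 0], [0, 0, 0], [0, 0, 0], [0, 0, 0], [0, 0, 0], [0, 0, 0], [0, 0, 0]], jaw=[0, 0, 0, 0, 0, 0, 0, 0], squeeze=35)

```text
t: 17.3
position: [0.4524, -0.1241, -0.0094]
eef_rot: [0.029, 1.565, -0.03]
force: [-0.7, -0.6, 1.6]
gripper_width: 0.299
```

step_arm(xyz=[[0, 0, 0.06], [0, 0, 0.14], [0.0, 0, 0.24], [0.0, 0, 0.28], [0.0, 0, 0.28]], dr=[[0, 0, 0], [0, 0, 0], [0, 0, 0], [0, 0, 0], [0, 0, 0]], jaw=[0, 0, 0, 0, 0])

```text
t: 17.8
position: [0.4543, -0.1247, 0.1346]
eef_rot: [0.027, 1.558, -0.031]
force: [-0.9, -0.4, -1.8]
gripper_width: 0.295
```

```bash
python3 -c "
from look import *
im=cam('wrist');save(im,'w7.png')
go(.6221,.0929,.13,4.8)"
```

```text
t 17.85 yaw -2.14 w 0.3 xyz [ 0.338   0.4344 -0.0031] dr [0.0002 0.0027 0.0386]
```

View pics/w7.png

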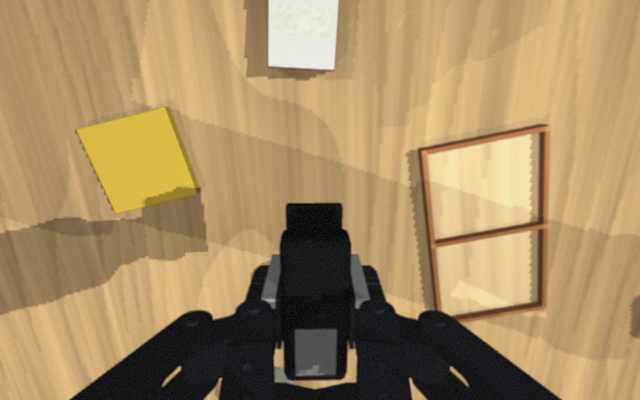

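step_arm(xyz=[[0.07, 0.07, 0], [0.12, 0.15, 0], [0.18, 0.22, 0], [0.24, 0.3, 0], [0.3, 0.37, 0], [0.338, 0.4344, 0], [0.338, 0.4344, 0], [0.338, 0.4344, -0.06], [0.338, 0.4344, -0.12], [0.338, 0.4344, -0.17]], dr=[[0, 0.003, 0.0386], [0, 0.003, 0.0386], [0, 0.003, 0.0386], [0, 0.003, 0.0386], [0, 0.003, 0.0386], [0, 0.003, 0.0386], [0, 0.003, 0.0386], [0, 0.003, 0.0386], [0, 0.003, 0.0386], [0, 0.003, 0.0386]], jaw=[0, 0, 0, 0, 0, 0, 0, 0, 0, 0])

```text
t: 18.85
position: [0.6198, 0.0924, 0.0416]
eef_rot: [-0.067, 1.576, 0.065]
force: [0.6, -0.3, -0.9]
gripper_width: 0.297
```

```bash
python3 -c "
from look import *
im=cam('wrist');save(im,'w8.png')
go(.6221,.0929,-.005,4.8)"
```

```text
t 18.9 yaw 4.79 w 0.294 xyz [ 0.0095  0.0017 -0.0826] dr [ 0.0007 -0.0044  0.    ]
```

View pics/w8.png

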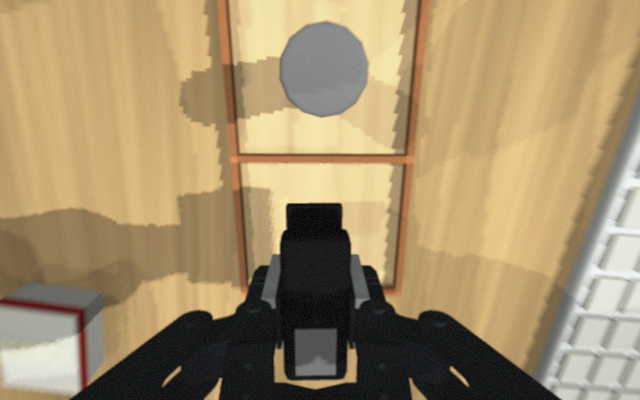

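The stapler hangs centred over the free bay. Lowering it.

step_arm(xyz=[[0.008, 0.0017, -0.03], [0.008, 0.0017, -0.055], [0.008, 0.0017, -0.07], [0.008, 0.0017, -0.08], [0.008, 0.0017, -0.0826], [0.008, 0.0017, -0.0826], [0.008, 0.0017, -0.0826]], dr=[[0.0007, -0.0044, 0], [0.0007, -0.0044, 0], [0.0007, -0.0044, 0], [0.0007, -0.0044, 0], [0.0007, -0.0044, 0], [0.0007, -0.0044, 0], [0.0007, -0.0044, 0]], jaw=[0, 0, 0, 0, 0, 0, 0])

```text
t: 19.6
position: [0.622, 0.093, -0.0039]
eef_rot: [-0.066, 1.568, 0.066]
force: [-0.6, 0.2, -0.8]
gripper_width: 0.301
```

```bash
python3 -c "
from look import *
go(.6221,.0929,-.0048,4.8);print(pose()[0]['force'],pose()[0]['position'])"
```

```text
t 19.6 yaw 4.8 w 0.301 xyz [ 0.0002 -0.0001 -0.0019] dr [-0.      0.0006  0.    ]
[-0.59067151  0.23301257 -0.77967248] [ 0.62201048  0.09296253 -0.00385605]
```

step_arm(xyz=[[0, 0, -0.002], [0, 0, -0.002], [0, 0, -0.002], [0, 0, -0.002], [0, 0, -0.002], [0, 0, 0.06], [0, 0, 0.15], [-0.02, -0.05, 0.25], [-0.1, -0.14, 0.34], [-0.16, -0.24, 0.4]], dr=[[0, 0, 0], [0, 0, 0], [0, 0, 0], [0, 0, 0], [0, 0, 0], [0, 0, 0], [0, 0, 0], [0, 0, 0], [0, 0, 0], [0, 0, 0]], jaw=[0, 0.4, 0.5, 0.6, 0.6, 0.7, 1, 1, 1, 1])

```text
t: 20.6
position: [0.5638, 0.0057, 0.1751]
eef_rot: [-0.067, 1.565, 0.067]
force: [1.1, -1.6, -0.1]
gripper_width: 1.001
```

```bash
python3 -c "
from look import *
look('w9')
go(.429,-.2203,.1,6);go(.429,-.2203,-.014,6)"
```

```text
t 20.65 [5.627e-01 2.000e-04 1.806e-01]
[395  82] 2851 ztop 0.047 [622.7  92.7] [26.2 63.7] 4.9
[193 172] 3681 ztop 0.029 [ 4.526e+02 -4.000e-01] [62.6 48.5] 85.1
t 20.65 yaw 4.65 w 1.001 xyz [-0.2673 -0.4409 -0.1611] dr [0.0013 0.0031 0.0075]
t 20.65 yaw 4.65 w 1.001 xyz [-0.2673 -0.4409 -0.3891] dr [0.0013 0.0031 0.0075]
```

View pics/w9.png

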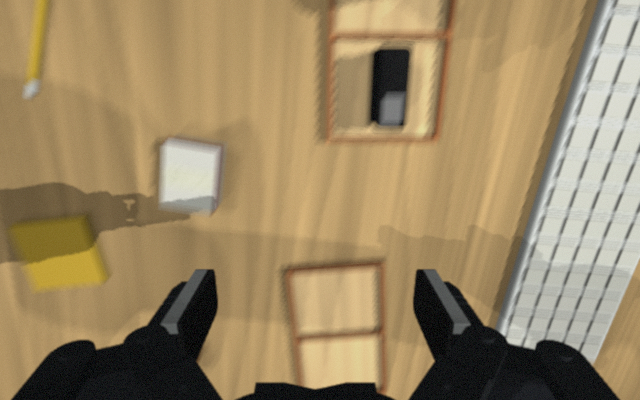

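The stapler is seated in its bay at (390,85) px, top at 47 mm, which is right. Next is the roll at (429, -220).

step_arm(xyz=[[-0.06, -0.08, 0], [-0.11, -0.16, 0], [-0.16, -0.25, 0], [-0.21, -0.34, 0], [-0.267, -0.43, -0.02], [-0.267, -0.441, -0.1], [-0.267, -0.441, -0.18], [-0.267, -0.441, -0.26], [-0.267, -0.441, -0.3], [-0.267, -0.441, -0.3]], dr=[[0.001, 0.003, 0.026], [0.001, 0.003, 0.026], [0.001, 0.003, 0.026], [0.001, 0.003, 0.026], [0.001, 0.003, 0.026], [0.001, 0.003, 0.026], [0.001, 0.003, 0.026], [0.001, 0.003, 0.026], [0.001, 0.003, 0.026], [0.001, 0.003, 0.026]], jaw=[1, 1, 1, 1, 1, 1, 1, 1, 1, 1])

```text
t: 21.65
position: [0.4268, -0.219, 0.0266]
eef_rot: [-0.125, 1.573, 0.13]
force: [0.2, -0.5, 0.4]
gripper_width: 1.001
```

```bash
python3 -c "
from look import *
look('w10',.012)
go(.429,-.2203,-.017,9.3)"
```

```text
t 21.7 [ 0.4282 -0.2199  0.0294]
[318 248] 4552 ztop 0.025 [ 429.5 -219.9] [45.3 45.3] 51.4
[137 346] 10804 ztop 0.118 [ 376.6 -219.2] [46.1 16.7] 15.7
[493 347] 10989 ztop 0.118 [ 477.  -202.5] [47.1 16. ] 3.5
[256 389] 784 ztop 0.12 [ 417.2 -210.8] [19.4  3.3] 13.2
[351 386] 376 ztop 0.12 [ 434.5 -207.6] [14.4  2.8] 8.8
t 21.7 yaw 9.31 w 0.999 xyz [ 0.0016 -0.0009 -0.0927] dr [-0.0002 -0.0007 -0.0001]
```

View pics/w10.png

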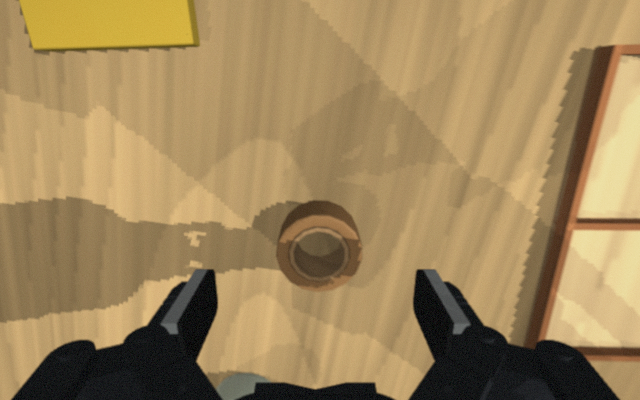

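step_arm(xyz=[[0.0016, 0, -0.03], [0.0016, 0, -0.06], [0.0016, 0, -0.08], [0.0016, 0, -0.0927], [0.0016, 0, -0.0927], [0.0016, 0, -0.0927]], dr=[[0, 0, 0], [0, 0, 0], [0, 0, 0], [0, 0, 0], [0, 0, 0], [0, 0, 0]], jaw=[1, 1, 1, 1, 1, 1])

```text
t: 22.3
position: [0.4291, -0.2199, -0.0168]
eef_rot: [-0.127, 1.569, 0.128]
force: [0.3, -0.9, 0.1]
gripper_width: 1.001
```

step_arm(xyz=[[0, 0, 0], [0, 0, 0], [0, 0, 0], [0, 0, 0], [0, 0, 0], [0, 0, 0], [0, 0, 0]], dr=[[0, 0, 0], [0, 0, 0], [0, 0, 0], [0, 0, 0], [0, 0, 0], [0, 0, 0], [0, 0, 0]], jaw=[0, 0, 0, 0, 0, 0, 0], squeeze=30)

```text
t: 23.0
position: [0.4296, -0.2202, -0.016]
eef_rot: [-0.128, 1.568, 0.128]
force: [0.2, 0.6, 5.8]
gripper_width: 0.529
```

step_arm(xyz=[[0, 0, 0.06], [0, 0, 0.12], [0, 0, 0.2], [0, 0, 0.24], [0, 0, 0.24]], dr=[[0, 0, 0], [0, 0, 0], [0, 0, 0], [0, 0, 0], [0, 0, 0]], jaw=[0, 0, 0, 0, 0])

```text
t: 23.5
position: [0.4311, -0.2211, 0.1075]
eef_rot: [-0.13, 1.563, 0.125]
force: [0.9, 0.5, -0.5]
gripper_width: 0.531
```

```bash
python3 -c "
from look import *
im=cam('wrist');save(im,'w11.png')
go(.6161,-.2212,.1,9.3);go(.6161,-.2212,-.0125,9.3)"
```

```text
t 23.55 yaw 9.32 w 0.533 xyz [ 0.3718 -0.0013 -0.0099] dr [ 0.0004  0.0003 -0.0001]
t 23.55 yaw 9.32 w 0.533 xyz [ 0.3718 -0.0013 -0.2349] dr [ 0.0004  0.0003 -0.0001]
```

View pics/w11.png

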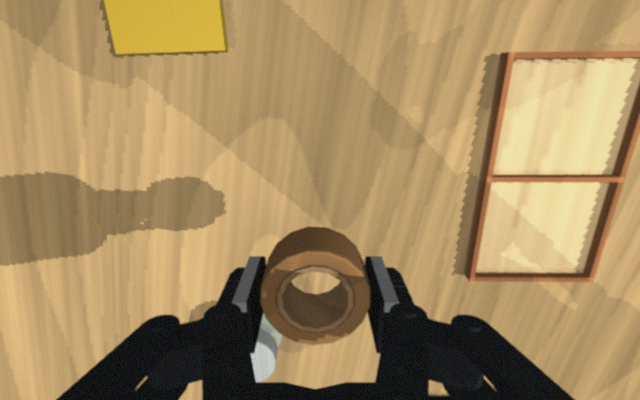

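The roll is held level. Moving it to the -44 bay.

step_arm(xyz=[[0.08, 0, 0], [0.17, 0, 0], [0.26, 0, 0], [0.34, 0, 0], [0.372, -0.0013, 0], [0.372, -0.0013, -0.02], [0.372, -0.0013, -0.08], [0.372, -0.0013, -0.14], [0.372, -0.0013, -0.18], [0.372, -0.0013, -0.18]], dr=[[0, 0, 0], [0, 0, 0], [0, 0, 0], [0, 0, 0], [0, 0, 0], [0, 0, 0], [0, 0, 0], [0, 0, 0], [0, 0, 0], [0, 0, 0]], jaw=[0, 0, 0, 0, 0, 0, 0, 0, 0, 0])

```text
t: 24.55
position: [0.6116, -0.2198, 0.008]
eef_rot: [-0.125, 1.576, 0.13]
force: [-0.2, 0.4, -1.2]
gripper_width: 0.53
```

```bash
python3 -c "
from look import *
im=cam('wrist');save(im,'w12.png')
go(.6161,-.2212,-.0122,9.3)"
```

```text
t 24.6 yaw 9.29 w 0.53 xyz [ 0.0059 -0.0015 -0.0465] dr [-0.0004 -0.0017  0.    ]
```

View pics/w12.png

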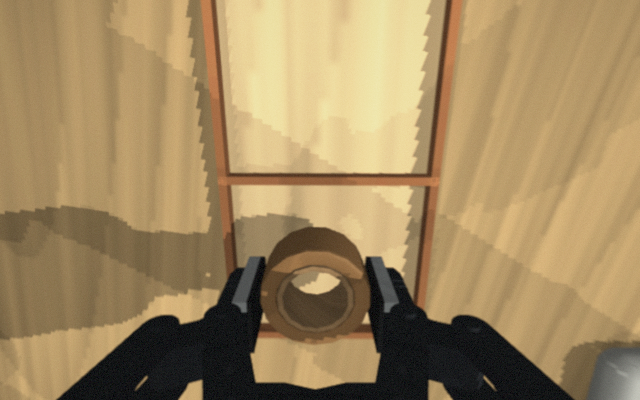

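step_arm(xyz=[[0.0059, -0.0015, -0.02], [0.0059, -0.0015, -0.035], [0.0059, -0.0015, -0.0465], [0.0059, -0.0015, -0.0475], [0.0059, -0.0015, -0.0475]], dr=[[0, -0.0017, 0], [0, -0.0017, 0], [0, -0.0017, 0], [0, -0.0017, 0], [0, -0.0017, 0]], jaw=[0, 0, 0, 0, 0])

```text
t: 25.1
position: [0.6164, -0.2213, -0.0119]
eef_rot: [-0.127, 1.566, 0.128]
force: [-1.0, 0.1, 2.5]
gripper_width: 0.531
```

step_arm(xyz=[[0, 0, 0], [0, 0, 0], [0, 0, 0], [0, 0, 0.03], [0, 0, 0.08], [0, 0, 0.17], [0, 0, 0.26], [0, 0.05, 0.34], [0, 0.1, 0.4], [0, 0.1, 0.44]], dr=[[0, 0, 0], [0, 0, 0], [0, 0, 0], [0, 0, 0], [0, 0, 0], [0, 0, 0], [0, 0, 0], [0, 0, 0], [0, 0, 0], [0, 0, 0]], jaw=[0.6, 0.64, 0.64, 0.64, 0.64, 0.8, 1, 1, 1, 1])

```text
t: 26.1
position: [0.6172, -0.1687, 0.2138]
eef_rot: [-0.13, 1.56, 0.129]
force: [1.4, 0.3, -0.5]
gripper_width: 1.002
```

```bash
python3 -c "
from look import *
look('w13',.012)
go(.42,.15,.24,5)"
```

```text
t 26.15 [ 0.6178 -0.1703  0.2168]
[304 212] 1153 ztop 0.03 [ 616.6 -221.2] [45.2 44.6] 58.2
[ 98 292] 2328 ztop 0.055 [ 401.3 -350.1] [43.1 41.8] 42.5
t 26.15 yaw 9.41 w 0.998 xyz [-0.3956  0.6405  0.0465] dr [ 0.0008  0.0033 -0.0245]
```

View pics/w13.png

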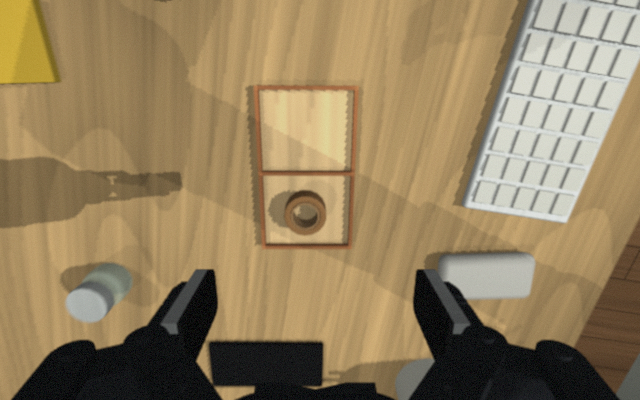

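The roll lies flat in its bay at (305,212), top at 29–30 mm. Last is the stamp.

step_arm(xyz=[[-0.05, 0.08, 0.0], [-0.1, 0.16, 0.0], [-0.16, 0.24, 0.0], [-0.22, 0.32, 0.0], [-0.28, 0.4, 0.0], [-0.34, 0.48, 0.0], [-0.395, 0.56, 0.0], [-0.395, 0.64, 0.0], [-0.395, 0.72, 0.0], [-0.395, 0.74, 0.0]], dr=[[0, 0.003, -0.01], [0, 0.003, -0.025], [0, 0.003, -0.025], [0, 0.003, -0.025], [0, 0.003, -0.025], [0, 0.003, -0.025], [0, 0.003, -0.025], [0, 0.003, -0.025], [0, 0.003, -0.025], [0, 0.003, -0.025]], jaw=[1, 1, 1, 1, 1, 1, 1, 1, 1, 1])

```text
t: 27.15
position: [0.4195, 0.2025, 0.2167]
eef_rot: [-0.071, 1.569, 0.069]
force: [-0.5, -0.3, -0.4]
gripper_width: 1.001
```

```bash
python3 -c "
from look import *
im=look('w14',.005)
P=im['P']; 
k=P[(abs(P[...,0]-.416)<.03)&(abs(P[...,1]-.225)<.03)]
kk=k[(k[:,2]>.03)&(k[:,2]<.07)]
print(np.percentile(kk,[0,50,100],axis=0).round(4))
ft=k[(k[:,2]>.011)&(k[:,2]<.019)]; print(cv2.minAreaRect((ft[:,:2]*1000).astype(np.float32)))
go(.416,.2253,.1,5);go(.416,.2253,.005,5)"
```

```text
t 27.2 [0.4197 0.2022 0.2165]
[187  37] 4564 ztop 0.075 [301.5 309.1] [37.4 50.3] 10.9
[505 177] 12828 ztop 0.083 [611.8 229.4] [ 37.1 127.5] 3.7
[311 143] 1299 ztop 0.063 [415.3 224.5] [22.4 23.3] 79.1
[231 215] 660 ztop 0.008 [328.1 126.9] [141.9   7.4] 72.9
[326 323] 2143 ztop 0.029 [452.7   0.6] [63.3 50.1] 84.8
[223 370] 1690 ztop 0.012 [321.  -97.4] [55.7 76.3] 12.4
[400 385] 219 ztop 0.012 [566.8 -96.3] [47.1 16.1] 27.2
[[0.4021 0.2116 0.0407]
 [0.4152 0.2264 0.0612]
 [0.4291 0.2379 0.0647]]
((415.28021240234375, 224.34735107421875), (29.96631622314453, 46.060340881347656), 25.818613052368164)
t 27.2 yaw 5.11 w 1.001 xyz [-0.0074  0.0462 -0.233 ] dr [ 0.0006  0.0001 -0.0006]
t 27.2 yaw 5.11 w 1.001 xyz [-0.0074  0.0462 -0.423 ] dr [ 0.0006  0.0001 -0.0006]
```

View pics/w14.png

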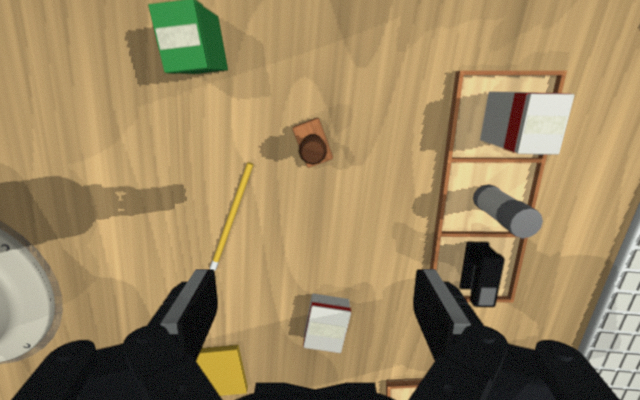

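step_arm(xyz=[[-0.0088, 0.044, -0.08], [-0.0088, 0.044, -0.17], [-0.0088, 0.044, -0.25], [-0.0088, 0.044, -0.32], [-0.0088, 0.044, -0.38], [-0.0088, 0.044, -0.41], [-0.0088, 0.044, -0.424], [-0.0088, 0.044, -0.424], [-0.0088, 0.044, -0.424]], dr=[[0, 0, 0], [0, 0, 0], [0, 0, 0], [0, 0, 0], [0, 0, 0], [0, 0, 0], [0, 0, 0], [0, 0, 0], [0, 0, 0]], jaw=[1, 1, 1, 1, 1, 1, 1, 1, 1])

```text
t: 28.1
position: [0.4165, 0.2244, 0.0062]
eef_rot: [-0.071, 1.567, 0.069]
force: [-0.2, 0.3, -0.1]
gripper_width: 1.001
```

step_arm(xyz=[[0, 0, 0], [0, 0, 0], [0, 0, 0], [0, 0, 0], [0, 0, 0], [0, 0, 0], [0, 0, 0], [0, 0, 0], [0, 0, 0]], dr=[[0, 0, 0], [0, 0, 0], [0, 0, 0], [0, 0, 0], [0, 0, 0], [0, 0, 0], [0, 0, 0], [0, 0, 0], [0, 0, 0]], jaw=[0, 0, 0, 0, 0, 0, 0, 0, 0], squeeze=30)

```text
t: 29.0
position: [0.4165, 0.2246, 0.0067]
eef_rot: [-0.07, 1.567, 0.069]
force: [-2.2, -1.4, 6.0]
gripper_width: 0.306
```

step_arm(xyz=[[0, 0, 0.04], [0, 0, 0.12], [0, 0, 0.22], [0, 0, 0.27], [0, 0, 0.27], [0, 0, 0.27]], dr=[[0, 0, 0], [0, 0, 0], [0, 0, 0], [0, 0, 0], [0, 0, 0], [0, 0, 0]], jaw=[0, 0, 0, 0, 0, 0])

```text
t: 29.6
position: [0.4167, 0.2245, 0.1412]
eef_rot: [-0.07, 1.566, 0.069]
force: [0.4, -0.9, -1.6]
gripper_width: 0.301
```

```bash
python3 -c "
from look import *
im=cam('wrist');save(im,'w15.png')
s=cam('scene'); cv2.imwrite('pics/s15.png',cv2.resize(s['frame'][60:230,260:460,::-1],None,fx=3.5,fy=3.5,interpolation=cv2.INTER_CUBIC))
go(.6019,-.1344,.14,9.3)"
```

```text
t 29.7 yaw 5.09 w 0.306 xyz [ 0.3723 -0.7171  0.0012] dr [0.0007 0.     0.0234]
```

View pics/w15.png

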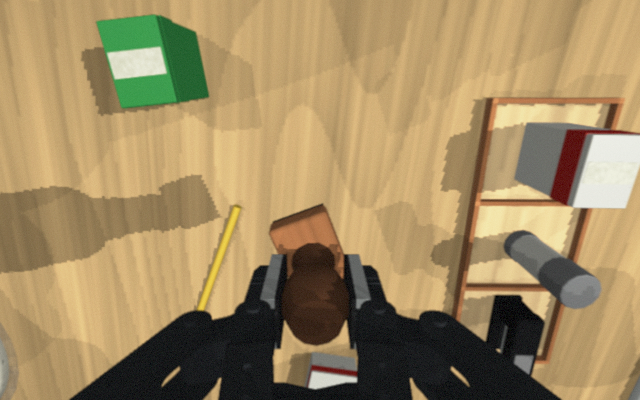

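View pics/s15.png

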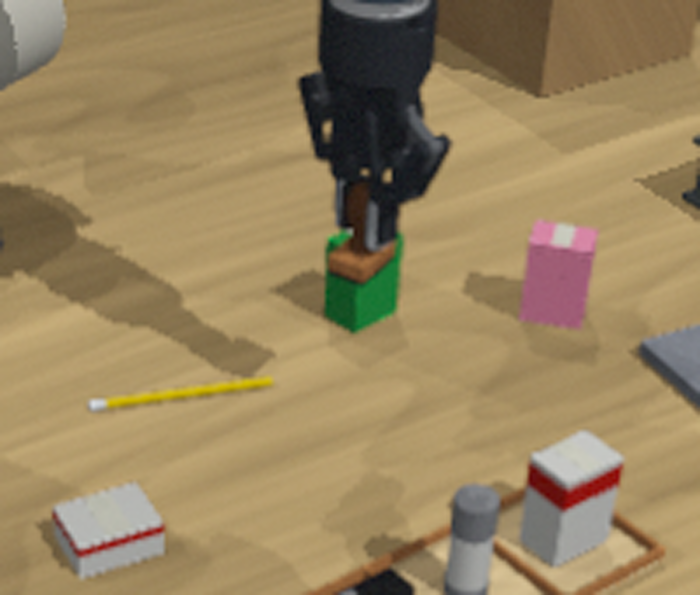

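Held upright. I'll carry it to the +44 bay, turning it -16.5° so its foot lines up with the bay.

step_arm(xyz=[[0.04, -0.08, 0], [0.08, -0.16, 0], [0.12, -0.24, 0], [0.16, -0.32, 0], [0.2, -0.4, 0], [0.25, -0.48, 0], [0.29, -0.56, 0], [0.33, -0.64, 0], [0.3713, -0.7171, 0], [0.3713, -0.7171, 0]], dr=[[0, 0, -0.0917], [0, 0, -0.0917], [0, 0, -0.0917], [0, 0, -0.0917], [0, 0, -0.0917], [0, 0, -0.0917], [0, 0, -0.0917], [0, 0, -0.0917], [0, 0, -0.0917], [0, 0, -0.0917]], jaw=[0, 0, 0, 0, 0, 0, 0, 0, 0, 0])

```text
t: 30.7
position: [0.6013, -0.1391, 0.1349]
eef_rot: [0.158, 1.571, -0.163]
force: [-1.4, 0.8, -1.3]
gripper_width: 0.306
```

```bash
python3 -c "
from look import *
im=cam('wrist');save(im,'w16.png')
go(.6025,-.1344,.0115,-11.4)"
```

```text
t 30.75 yaw -11.61 w 0.303 xyz [ 0.0037  0.0043 -0.2478] dr [ 0.0002 -0.002   0.0012]
```

View pics/w16.png

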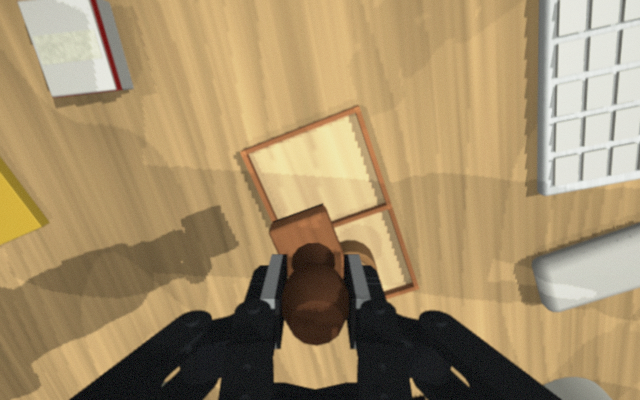

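step_arm(xyz=[[0.0037, 0.0043, -0.05], [0.0037, 0.0043, -0.1], [0.0037, 0.0043, -0.15], [0.0037, 0.0043, -0.19], [0.0037, 0.0043, -0.21], [0.0037, 0.0043, -0.21], [0.0037, 0.0043, -0.21]], dr=[[0, -0.002, 0], [0, -0.002, 0], [0, -0.002, 0], [0, -0.002, 0], [0, -0.002, 0], [0, -0.002, 0], [0, -0.002, 0]], jaw=[0, 0, 0, 0, 0, 0, 0])

```text
t: 31.45
position: [0.6026, -0.1339, 0.031]
eef_rot: [0.158, 1.565, -0.159]
force: [-0.0, -0.2, 0.0]
gripper_width: 0.305
```

```bash
python3 -c "
from look import *
im=cam('wrist');save(im,'w17.png')
s=cam('scene'); cv2.imwrite('pics/s17.png',cv2.resize(s['frame'][190:340,180:320,::-1],None,fx=4,fy=4,interpolation=cv2.INTER_CUBIC))
go(.602,-.1344,.0112,-11.4)"
```

```text
t 31.55 yaw -11.6 w 0.305 xyz [-0.0027  0.     -0.0419] dr [0.0004 0.0008 0.0011]
```

View pics/w17.png

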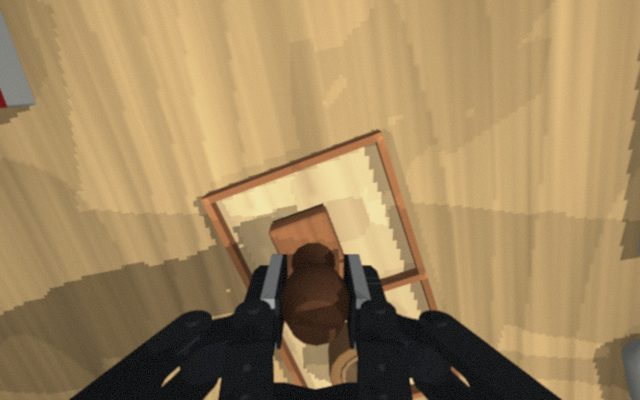

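View pics/s17.png

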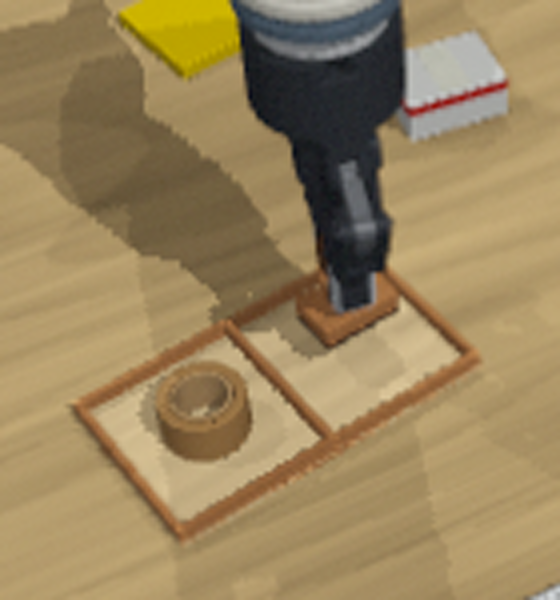

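Both views put the stamp well inside its bay. Lowering and releasing.

step_arm(xyz=[[-0.0027, 0, -0.02], [-0.0027, 0, -0.035], [-0.0027, 0, -0.042], [-0.0027, 0, -0.042], [-0.0027, 0, -0.042]], dr=[[0, 0.0008, 0], [0, 0.0008, 0], [0, 0.0008, 0], [0, 0.0008, 0], [0, 0.0008, 0]], jaw=[0, 0, 0, 0, 0])

```text
t: 32.05
position: [0.6019, -0.1344, 0.0109]
eef_rot: [0.158, 1.565, -0.16]
force: [0.5, -0.2, -0.8]
gripper_width: 0.304
```

step_arm(xyz=[[0, 0, -0.001], [0, 0, -0.001], [0, 0, -0.001], [0, 0, -0.001], [0, 0, 0.03], [0, 0, 0.09], [0, 0, 0.18], [0, 0, 0.27], [0, -0.06, 0.36], [0, -0.12, 0.44]], dr=[[0, 0, 0], [0, 0, 0], [0, 0, 0], [0, 0, 0], [0, 0, 0], [0, 0, 0], [0, 0, 0], [0, 0, 0], [0, 0, 0], [0, 0, 0]], jaw=[0.36, 0.5, 0.7, 0.7, 0.7, 0.8, 1, 1, 1, 1])

```text
t: 33.05
position: [0.6019, -0.1917, 0.2318]
eef_rot: [0.156, 1.562, -0.159]
force: [0.9, -0.1, 0.3]
gripper_width: 1.004
```

```bash
python3 -c "
from look import *
im=look('w18',.012)
s=cam('scene'); cv2.imwrite('pics/s18.png',cv2.resize(s['frame'][110:340,120:470,::-1],None,fx=2.2,fy=2.2,interpolation=cv2.INTER_CUBIC))
"
```

```text
t 33.1 [ 0.6027 -0.1975  0.2397]
[120  17] 2052 ztop 0.029 [451.4 -16.7] [30.3 49.5] 85.5
[301 109] 1316 ztop 0.067 [ 600.8 -134.3] [22.5 23. ] 49.9
[332 185] 1059 ztop 0.03 [ 616.6 -220.8] [44.6 44.7] 73.7
```

View pics/w18.png

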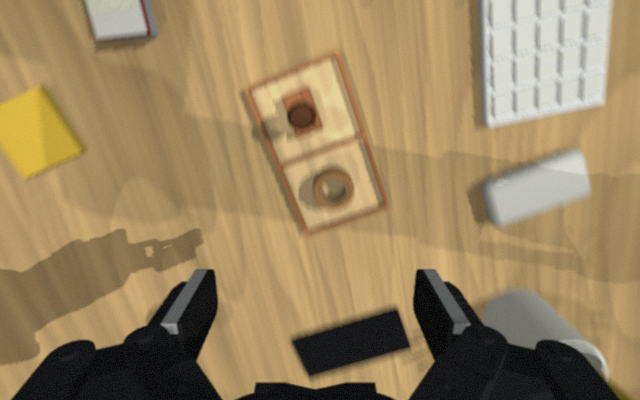

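View pics/s18.png

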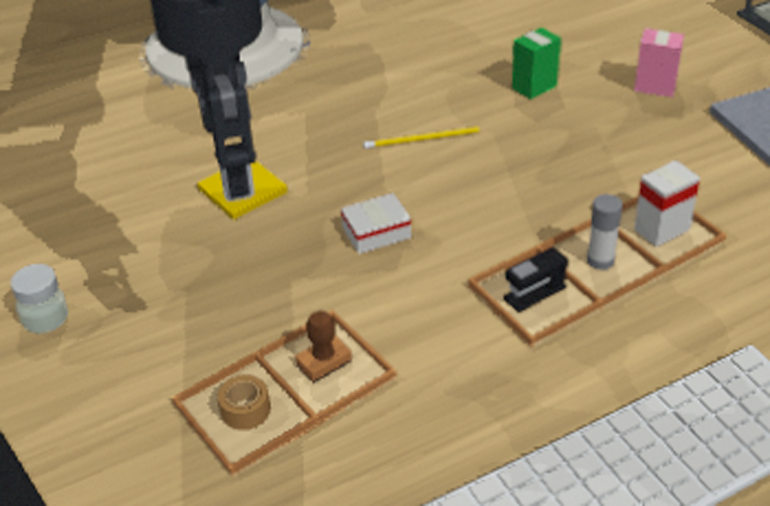

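All five things stand upright in their bays. I'll let the arm settle, check the long tray heights once more and hand in.

step_arm(xyz=[[0, 0, 0], [0, 0, 0], [0, 0, 0], [0, 0, 0], [0, 0, 0]], dr=[[0, 0, 0], [0, 0, 0], [0, 0, 0], [0, 0, 0], [0, 0, 0]], jaw=[1, 1, 1, 1, 1])

```text
t: 33.65
position: [0.603, -0.1952, 0.2361]
eef_rot: [0.156, 1.554, -0.165]
force: [0.4, -0.6, 0.0]
gripper_width: 1.001
```

Run:
```python
from h import *
im=cam('top'); P=cloud(im)
for n,(x,y) in dict(carton=(.609,.268),glue=(.616,.181),stapler=(.622,.093),stamp=(.601,-.134),roll=(.617,-.221),squat=(.451,0),jar=(.40,-.35)).items():
    k=P[(abs(P[...,0]-x)<.032)&(abs(P[...,1]-y)<.035)&(P[...,2]>.018)]; 
    if len(k)<5: print(n,'hidden');continue
    zt=np.percentile(k[:,2],95); t=k[k[:,2]>zt-.006]
    print(n,zt.round(3),np.round((t[:,:2].min(0)+t[:,:2].max(0))/2,3))
print(telemetry.get_obs()['t']); print(ticket.hand_in())
```

```text
carton 0.081 [0.608 0.266]
glue 0.086 [0.614 0.18 ]
stapler 0.049 [0.619 0.093]
stamp 0.623 [ 0.578 -0.147]
roll hidden
squat 0.031 [ 0.449 -0.001]
jar 0.057 [ 0.398 -0.352]
33.7
the job is handed in; nothing more can be done
None
```

Both kits are made up and the job was handed in at 33.7 s, well inside the 128 s limit. `hand_in` gave no verdict.

- **Desk kit (long tray):** the tall white and red carton, the glue stick and the stapler each stand upright in their own bay.
- **Mailing kit (short tray):** the tape roll and the rubber stamp each have a bay.

**Last checks:**
- The scene picture shows all five upright in their bays.
- Top heights fit the objects standing on the 4 mm floors. The top camera reads about 2–3 mm high throughout: carton 81 mm, glue 86 mm, stapler 49 mm. The wrist camera read stamp 67 mm and roll 30 mm.
- The arm hid the short tray from the top camera at the end, so the stamp and roll rest on the wrist and scene views.
- The squat carton and jar are where they were at the start, within measurement error. The green and pink look-alikes were not touched.

**What disagreed:**
- The first try at the stapler closed on nothing, just above it. The fingertips turned out to be about 38 mm further back than the given tool data says. I measured this with the wrist and scene cameras and allowed for it, and nothing was disturbed.
- The top and scene cameras disagreed by up to about 7 mm on the tray positions. I placed by the wrist camera fits.

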